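# Dead-weight calibration of a pressure transmitter

## Task

Calibrate the pressure transmitter on the dead-weight tester: slide every ring weight on the bench over the tester's upright shaft so that they lie flat in a stack, then squeeze the hand pump's trigger fully home against its stop for half a second and let it spring back. After that take the plastic tuning tool from its fork, put its blade down into the slot of the trimmer screw on the transmitter, turn the screw with it until the white line on the screw's disc meets the white mark on the box, and hang the tool upright in its fork again by its flange. Leave the jar, the carton and the brass fitting where they stand.

Things in the scene. Friction and masses are not known exactly. Their poses are not given: they have to be found in the camera images.
- tester: fixed dead-weight tester: green round foot 110 mm across and 30 mm high, a column, a round deck 56 mm across whose top is 60 mm above the bench, and on it the upright steel shaft, 20 mm in diameter and 66 mm tall, its top 8 mm tapering to 12 mm. Origin under the foot's centre, z up along the shaft.
- deck (a point): centre of the deck's top face, on the shaft's axis: the first weight's underside comes to rest here, each further one 18 mm higher; the shaft's tip is 66 mm above this point
- weight1: steel ring weight, 64 mm across, 18 mm thick, 24 mm hole, about 0.4 kg (0.3 to 0.5), lying flat on the bench at the start; origin at the centre of its underside, z along its hole. Absent in some starts. All ring weights are alike.
- weight2: steel ring weight, 64 mm across, 18 mm thick, 24 mm hole, about 0.4 kg (0.3 to 0.5), lying flat on the bench at the start; origin at the centre of its underside, z along its hole. Absent in some starts. All ring weights are alike.
- weight3: steel ring weight, 64 mm across, 18 mm thick, 24 mm hole, about 0.4 kg (0.3 to 0.5), lying flat on the bench at the start; origin at the centre of its underside, z along its hole. Absent in some starts. All ring weights are alike.
- weight4: steel ring weight, 64 mm across, 18 mm thick, 24 mm hole, about 0.4 kg (0.3 to 0.5), lying flat on the bench at the start; origin at the centre of its underside, z along its hole. Absent in some starts. All ring weights are alike.
- pump: fixed hand pump: green base block 130 x 90 x 40 mm high, with a black upright grip on it, 22 mm thick along x (from x = 3 to x = 25 mm), 30 mm wide along y, its top 150 mm above the bench. The aluminium trigger stands in front of the grip on its -x side. Origin under the base's centre, z up.
- trigger (a joint): angle of the pump's sprung trigger, rad: 0 at rest (upright), 0.16 at its stop. Aluminium plate 12 mm thick along x, 26 mm wide, 100 mm tall, hinged 50 mm above the bench at pump x = -19 mm, its top level with the grip's. At rest its outer face is at pump x = -25 mm, 16 mm gap to the grip; squeezed it tilts to the grip (+x), 14 mm at the pad, 3 to 9 N. Springs back by itself
- trigger_pad (a point): point on the trigger's outer (-x) face, 85 mm above its hinge (135 mm above the bench), at which to squeeze it; moves with the trigger; x axis towards the grip
- transmitter: fixed grey transmitter box, 120 (x) x 100 (y) x 60 mm high, the trimmer screw in the middle of its top; the white fixed mark is on its top beside the screw's disc, on the box's -x side. Origin under its centre, z up.
- trimmer (a joint): angle of the trimmer screw in rad, growing anticlockwise seen from above; 0 when the white line on its disc meets the white mark of the box; stops at -0.7 and 1.7. It starts anticlockwise of the mark, by 0.6 to 1.3 rad, needs about 0.06 N m and stays where it is left
- slot (a point): centre of the floor of the screw's slot, 68 mm above the bench; x axis along the slot, z up. The screw is a black disc 72 mm across with a brass boss on it, 34 mm long, 14 mm high, cut by a slot 7 mm wide and 14 mm deep, open on top and at both ends; the white line runs from boss to rim along the slot's -x
- rest: fixed fork-shaped tool rest: base plate 110 x 90 x 10 mm; two level prongs from x = -35 to 35 mm, each 16 mm wide, the gap between them 24 mm wide and centred on y = 0, tops 100 mm above the bench; back plate at x = 35 to 47 mm; open at the -x end and above. Origin under its centre, z up. Hung home, the tool's origin is 25 mm above the bench between the prongs
- tuner: loose plastic tuning tool, 141 mm long, 60 g, upright in the fork. Origin at the blade's end (bottom), z up the tool, x along the blade's width. Blade 20 mm wide (x), 4 mm thick (y; 3 mm at its last 6 mm), up to z = 27 mm; shank 14 mm thick; flange 40 mm across at z = 75 to 81 mm hangs on the prongs; grey handle z = 81 to 141 mm, 32 mm along x, 20 mm along y (pinch it along y)
- blade (a point): middle of the blade's lower end, same frame as the tuning tool
- jar: bystander: amber glass jar, 70 mm across, 80 mm tall; origin under its centre
- carton: bystander: small cardboard carton, 90 x 60 x 40 mm; origin under its centre
- fitting: bystander: brass fitting, 34 mm across, 40 mm tall; origin under its centre
Things that resemble listed ones, but are neither listed nor needed, are in the scene too. Leave any black, blue or purple look-alike of the weight1 alone.

How it is judged:
By the outcome, as a careful person would: the job done as asked, in the order asked, and still so for the second after the job is handed in, with the robot touching nothing.
Of weight1, weight2, weight3, weight4 only 3 to 4 are there at a start; the rules pass over those that are not, and their reading is None.
At some moment in a run one of weight1, weight2, weight3, weight4 may be knocked a few centimetres aside while the robot is not near it.
It also fails if it takes over 210 s, if anything falls off the work surface, if the arm or the gripper's body presses on something with over 40 N, if the wrist force passes 120 N, or if a joint passes its speed limit or range.

## Robot

A 6-joint arm with a two-finger parallel gripper is mounted at the origin on the work surface. World frame = base frame: x ahead of the robot, y to its left, z up, the work surface at z = 0. Lengths are in m, angles in degrees, forces in N, time in s.
With the tool pointing down it reaches from about 0.25 to 0.725 m from the base axis. Payload 9.7 kg.
Tool frame: the origin (TCP) lies at the very end of the fingers, on their centre line; the grasp point (between the pads) lies 19 mm behind it; z points along the fingers, y is the direction in which the jaws open and shut (so a half turn about z gives the same grasp; the last joint's range is limited). The gripper opens to 85 mm and grips with 20 to 120 N. Pads are 22 mm wide; open, the fingers measure 114 mm over their backs; the gripper's body (76 mm by 85 mm) begins 54 mm behind the grasp point. The pads swing forward as they close: fully open they stand 13 mm farther back than shut.
Start: joints at [75.057, 4.979, 10.078, 95.1, 0, 90], TCP at [0.142, 0.531, 0.231] pointing down, gripper open.
Joint ranges: [-179.16, 179.16], [-48.56, 103.87], [-65.8, 70.77], [-126.05, 130.52], [-82.76, 87.17], [-180, 180]. Speed limits (degrees/s): [127.2, 127.2, 147.25, 180, 180, 180].

## Interface

Orientations are given as [roll, pitch, yaw] about the fixed x, y, z axes, in that order (R = Rz(yaw) Ry(pitch) Rx(roll)).
In Python, from workcell import bot gives the robot as it stands.
- The arm moves only by the shell command python3 -m pendant 'ROWS' [FORCE]. ROWS is JSON, a list that holds one entry, the list of rows, each a list of 7 numbers: the shift along the tool's x, y, z in cm, then the turn, a rotation vector about the tool's x, y, z in rad, then the opening in per cent of the stroke, from 0 (shut) to 100 (fully open). In form: [[[dx, dy, dz, ax, ay, az, gripper], ...]]. A call has 1 to 5 rows; each row shifts and turns the pose as measured when the row begins, along the tool's axes as they then stand; what a row does not reach is not made up. A row lasts 1/12 s, in which the tool goes at most 41.7 mm and 7.16 degrees, less where a joint would pass 70% of its speed; a pose out of reach is approached as far as the arm can. A call with a gripper value outside its range is refused whole. The fingers move at their own pace and stop on an object; FORCE is the grip in N (left out, the last holds). Time passes only in rows, so rows that do not move let the fingers close. It gives the time, the measured TCP pose, the force and the opening at its end, in the units of the state.
- bot.get_obs(): the state, without advancing time (a new reading comes with each control period).
- bot.camera(name): name is "scene" or "top"; returns the picture (384x512x3 uint8, red, green, blue); there is no depth.
- bot.get_calibration(name): a dict with "intrinsics" (3x3 intrinsics, pixels), "pose" (4x4, takes a point from camera to world coordinates). Camera axes: x right, y down, z forward; pixel columns grow to the right and rows downward; lengths in m; the calibration is good to about 2 mm. A picture is of the moment at which its call begins. get_calibration takes no time and is no camera call.
- bot.job_done(): hands the job in, once; it reports no verdict.
Trained networks look in the newest picture that a camera, given by its name, has taken for a name from the list of things; names that differ only in an ending like _2 or _b are one class to them, and where a whole thing is asked for, a point or a joint stands for the part that bears it (a point fixed in the world has none). Each returns a list of dicts, best first, with "confidence" (0 to 1); they miss things now and then, are a little off and sometimes report something else, mostly with a low value. They report only what shows in the picture. A call takes as long as a camera call. They do not tell look-alikes from the thing itself.
- bot.masks_of(camera, thing): "pixels" (384x512 bool, what is visible of it) and "extent" ([left, top, right, bottom] in pixels, round what is visible of it).
- bot.mark_of(camera, thing): "uv" ([column, row] in pixels: a listed point, or the origin of a listed thing).
The state is a dict: "time": time; "q": joint angles; "qd": joint speeds; "joint_efforts": joint torques, N m; "ee_pos": TCP position; "tcp_rot": TCP orientation; "wrist_force": force on the tool from outside, world axes, zero at the start; "torque": the same for the moment, N m; "opening": finger opening in m.
Only numpy, scipy, OpenCV 4.12 (cv2) and the standard library are available. Lean on these libraries where they do the work, as an engineer would, in place of code of your own. Each camera call takes 0.05 s, during which the arm holds its last target. There are 200 camera calls.

## Working session

There is one attempt and no reset: what is moved stays moved. The work goes in short steps, Python scripts to look and compute and a shell command to move; the robot and the scene stay as the last step left them, time stands still between calls to the robot, and variables do not carry over. Pictures are saved under pics/ and viewed, about 12 in all and at most 16, crops included, and the job is handed in when it is done.

```bash
ls; mkdir -p pics; cat > h.py <<'E'
from workcell import bot
import numpy as np, cv2
def save(img,name): cv2.imwrite('pics/'+name,cv2.cvtColor(img,cv2.COLOR_RGB2BGR))
def ray(cam,uv):
    c=bot.get_calibration(cam);K=np.array(c['intrinsics']);T=np.array(c['pose'])
    d=T[:3,:3]@np.linalg.inv(K)@np.array([uv[0],uv[1],1.]);return T[:3,3],d
def at(cam,uv,z):
    o,d=ray(cam,uv);return o+d*(z-o[2])/d[2]
def proj(cam,p):
    c=bot.get_calibration(cam);K=np.array(c['intrinsics']);T=np.array(c['pose'])
    q=K@(T[:3,:3].T@(np.array(p)-T[:3,3]));return q[:2]/q[2]
E
python3 - <<'E'
from h import *
np.set_printoptions(precision=3,suppress=True)
for c in('top','scene'):
    save(bot.camera(c),c+'0.png'); k=bot.get_calibration(c);print(c,k['intrinsics'],k['pose'])
    for t in('tester','deck','weight1','pump','trigger_pad','transmitter','slot','rest','tuner','blade','jar','carton','fitting'):
        for r in bot.mark_of(c,t):
            z={'deck':.06,'trigger_pad':.135,'slot':.068,'tuner':.025,'blade':.025}.get(t,0)
            if r['confidence']>.3: print(t,np.round(r['uv'],1),round(r['confidence'],2),at(c,r['uv'],z))
print(bot.get_obs())
E
```

```text
pics
top [[445.293   0.    257.958]
 [  0.    445.293 191.389]
 [  0.      0.      1.   ]] [[-0.001 -0.988  0.157  0.321]
 [-1.     0.003  0.016 -0.011]
 [-0.016 -0.157 -0.987  1.355]
 [ 0.     0.     0.     1.   ]]
tester [285.2 167.9] 0.88 [ 0.611 -0.074  0.   ]
tester [335.8 141.5] 0.43 [ 0.694 -0.233  0.   ]
tester [213.7 167. ] 0.41 [0.615 0.149 0.   ]
deck [288.  170.5] 0.98 [ 0.59  -0.079  0.06 ]
deck [200.9 222.7] 0.58 [0.436 0.176 0.06 ]
weight1 [199.5 220.6] 0.86 [0.447 0.189 0.   ]
weight1 [326.3 181.7] 0.84 [ 0.567 -0.2    0.   ]
weight1 [337.8 250.4] 0.7 [ 0.357 -0.229  0.   ]
weight1 [317.3 221.7] 0.69 [ 0.443 -0.17   0.   ]
weight1 [298.7 261.3] 0.67 [ 0.324 -0.111  0.   ]
weight1 [286.7 230.3] 0.58 [ 0.417 -0.076  0.   ]
trigger_pad [385.8 192.1] 0.52 [ 0.513 -0.344  0.135]
transmitter [148.9 217.8] 0.67 [0.456 0.345 0.   ]
slot [285.4 165.1] 0.65 [ 0.605 -0.071  0.068]
slot [144.7 210.4] 0.62 [0.471 0.34  0.068]
slot [286.9 171.2] 0.62 [ 0.586 -0.076  0.068]
slot [212.5 163.2] 0.38 [0.611 0.144 0.068]
rest [212.1 162. ] 0.97 [0.631 0.154 0.   ]
rest [254.1 131.8] 0.5
[... 1380 characters left out ...]
tuner [308.  254.6] 0.71 [0.616 0.155 0.025]
blade [310.7 253.5] 0.87 [0.613 0.162 0.025]
jar [141.  286.7] 0.81 [ 0.711 -0.225  0.   ]
jar [206.9 235.8] 0.7 [ 0.572 -0.091  0.   ]
carton [252. 300.] 0.91 [0.724 0.032 0.   ]
fitting [266.3 233.2] 0.63 [0.555 0.055 0.   ]
{'time': 1.4, 'q': array([75.057,  4.979, 10.078, 95.101,  0.   , 89.999]), 'qd': array([-0.059,  0.046, -0.036,  0.024,  0.036,  0.071]), 'joint_efforts': array([  0.   , -52.01 ,  46.486,   0.002,   0.   ,  -0.   ]), 'ee_pos': array([0.142, 0.531, 0.231]), 'tcp_rot': array([-179.999,   -0.   ,  165.058]), 'wrist_force': array([-0.122, -0.87 ,  0.331]), 'torque': array([0.02 , 0.022, 0.002]), 'opening': 0.08542596114453808}
```

```bash
python3 - <<'E'
import cv2
a=cv2.imread('pics/top0.png');cv2.imwrite('pics/t0.png',cv2.resize(a[100:300,90:430],None,fx=2.35,fy=2.35,interpolation=cv2.INTER_CUBIC))
a=cv2.imread('pics/scene0.png');cv2.imwrite('pics/s0.png',cv2.resize(a[110:330,50:450],None,fx=2,fy=2,interpolation=cv2.INTER_CUBIC))
E
```

```text
(no output)
```

View pics/t0.png

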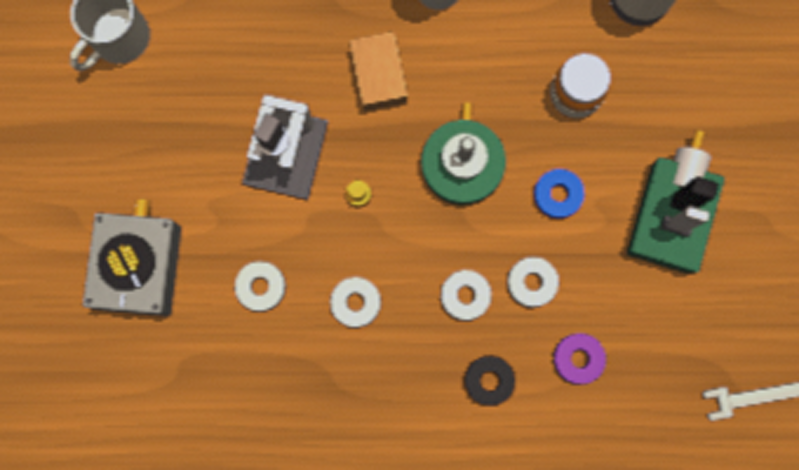

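View pics/s0.png

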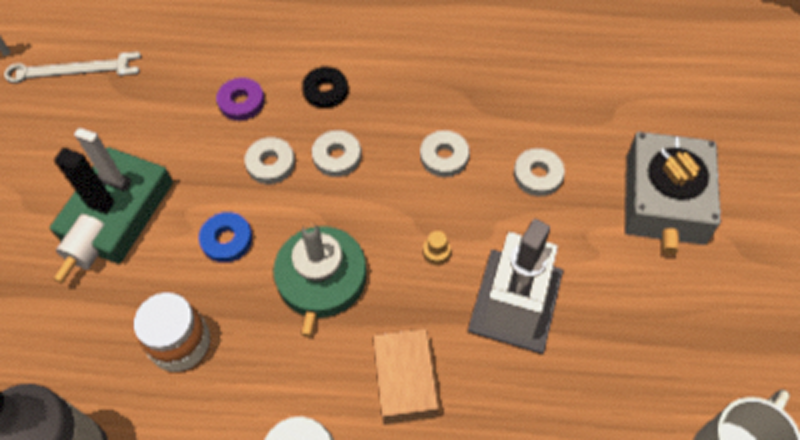

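The pictures show four grey rings: crop pixels (260,286), (355,302), (466,295) and (533,281) in the top view. The black, blue and purple rings are look-alikes. The pump, rest and transmitter are all slightly yawed. Next I'll measure them precisely.

```bash
python3 - <<'E'
from h import *
np.set_printoptions(precision=4,suppress=True)
for c in('top','scene'):
    im=cv2.cvtColor(cv2.imread(f'pics/{c}0.png'),cv2.COLOR_BGR2HSV).astype(int)
    m=((im[...,1]<60)&(im[...,2]>140)).astype(np.uint8)
    n,l,s,ce=cv2.connectedComponentsWithStats(m)
    for i in range(1,n):
        p=at(c,ce[i],.018)
        if s[i,4]>60: 
            cn,_=cv2.findContours((l==i).astype(np.uint8),cv2.RETR_EXTERNAL,cv2.CHAIN_APPROX_NONE)
            e=cv2.fitEllipse(cn[0]) if len(cn[0])>5 else None
            print(c,s[i],ce[i].round(1),p, None if e is None else (at(c,e[0],.018),np.round(e[1],1)))
    for t in('tester','rest','tuner','pump','trigger','transmitter','trimmer'):
        for r in bot.masks_of(c,t)[:1]:
            ys,xs=np.nonzero(r['pixels']);print(c,t,round(r['confidence'],2),np.round(r['extent']),xs.mean().round(1),ys.mean().round(1))
a=cv2.imread('pics/top0.png');b=cv2.imread('pics/scene0.png')
f=lambda i,x,y,n:cv2.resize(i[y-n:y+n,x-n:x+n],(390,290),interpolation=cv2.INTER_CUBIC) if 0 else cv2.resize(i[y-int(n*.75):y+int(n*.75),x-n:x+n],(390,292),interpolation=cv2.INTER_CUBIC)
cv2.imwrite('pics/z1.png',np.vstack([np.hstack([f(a,212,163,26),f(b,312,245,36)]),np.hstack([f(a,146,212,30),f(a,378,188,34)])]))
E
```

```text
top [    0     0   486    57 11143] [239.1  35.5] [1.0433 0.0711 0.018 ] (array([1.0507, 0.0834, 0.018 ]), array([ 55.8, 448.4]))
top [178   0  16  22 159] [185.3  10. ] [1.134 0.247 0.018] (array([1.1351, 0.2477, 0.018 ]), array([12.7, 20.2]))
top [461  21  24  22 147] [472.7  31. ] [ 1.0515 -0.6766  0.018 ] (array([ 1.0495, -0.6758,  0.018 ]), array([13.6, 23.5]))
top [491  31  21  21 135] [502.5  41.7] [ 1.0142 -0.7679  0.018 ] (array([ 1.0175, -0.7688,  0.018 ]), array([13.2, 21.9]))
top [267  59  23  22 362] [278.   69.2] [ 0.9272 -0.0533  0.018 ] (array([ 0.9271, -0.0533,  0.018 ]), array([19.8, 21.6]))
top [443  64  41  69 495] [463.3  98.3] [ 0.8265 -0.6305  0.018 ] (array([ 0.8241, -0.6316,  0.018 ]), array([  6.2, 113.6]))
top [120  93  27  32 271] [134.  109.1] [0.7977 0.4007 0.018 ] (array([0.8067, 0.4072, 0.018 ]), array([23.3, 32.8]))
top [329 123  21  20 331] [338.8 132.4] [ 0.7186 -0.2398  0.018 ] (array([ 0.7186, -0.2398,  0.018 ]), array([19. , 20.4]))
top [195 141  26  30 315] [209.3 154.8] [0.6491 0.1607 0.018 ] (array([0.6478, 0.1659, 0.018 ]), array([21.4, 28.2]
[... 3939 characters left out ...]
 40.2]))
scene [117 256  29  28 622] [130.9 269.5] [ 0.6776 -0.2515  0.018 ] (array([ 0.6776, -0.2515,  0.018 ]), array([25.1, 29.7]))
scene [409 305  42  46 720] [426.  330.9] [0.7706 0.4032 0.018 ] (array([0.7648, 0.4127, 0.018 ]), array([40.4, 45.2]))
scene [ 181  318   36   46 1171] [198.2 338.3] [ 0.8186 -0.074   0.018 ] (array([ 0.82  , -0.0738,  0.018 ]), array([34.7, 43. ]))
scene tester 0.97 [186. 222. 232. 280.] 209.1 246.8
scene rest 0.83 [285. 228. 328. 289.] 307.8 260.6
scene tuner 0.74 [303. 218. 322. 251.] 314.8 236.1
scene trigger 0.75 [ 88. 172. 109. 201.] 98.3 187.4
scene transmitter 0.84 [364. 175. 412. 237.] 385.3 204.9
scene trimmer 0.75 [372. 183. 404. 210.] 388.6 196.7
```

View pics/z1.png

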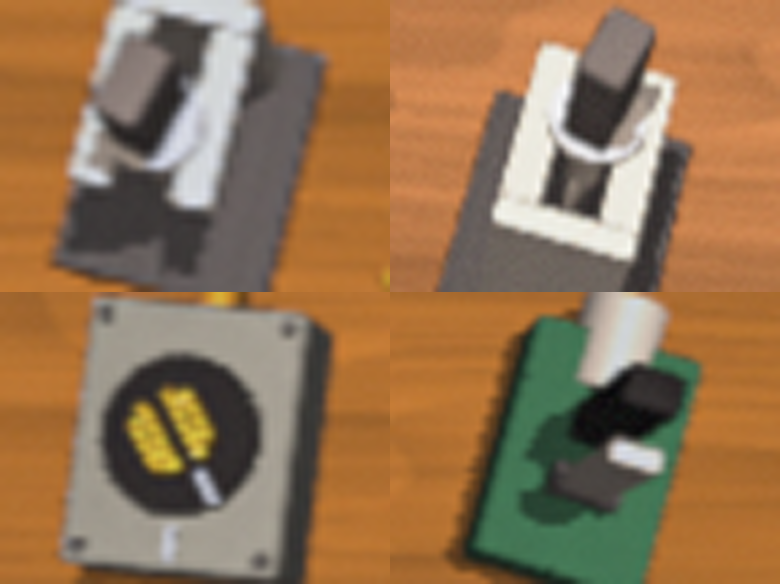

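```bash
cat > d.py <<'E'
# remaining move in tool axes (cm, rad): d.py x y z yaw
import sys; from h import *
from scipy.spatial.transform import Rotation as R
x,y,z,w=map(float,sys.argv[1:5]); o=bot.get_obs()
r=R.from_euler('xyz',o['tcp_rot'],degrees=True); g=R.from_euler('xyz',[180,0,w],degrees=True)
print('pos',o['ee_pos'].round(4),'t',o['time'],'op',round(o['opening'],4),'F',np.round(o['wrist_force'],1),'DELTA cm',(r.inv().apply(np.array([x,y,z])-o['ee_pos'])*100).round(2),'rad',(r.inv()*g).as_rotvec().round(3))
E
python3 - <<'E'
from h import *
np.set_printoptions(precision=4,suppress=True)
for c in('top','scene'):
    im=cv2.cvtColor(cv2.imread(f'pics/{c}0.png'),cv2.COLOR_BGR2HSV).astype(int)
    g=((abs(im[...,0]-75)<18)&(im[...,1]>70)).astype(np.uint8)
    n,l,s,ce=cv2.connectedComponentsWithStats(g)
    for i in range(1,n):
        if s[i,4]>300:
            cn,_=cv2.findContours((l==i).astype(np.uint8),cv2.RETR_EXTERNAL,cv2.CHAIN_APPROX_NONE);e=cv2.fitEllipse(cv2.convexHull(cn[0]))
            print(c,s[i],e,at(c,e[0],.015),at(c,e[0],.03))
    q=im[140:180,265:310] if c=='top' else im[215:260,185:235]
    off=(265,140) if c=='top' else (185,215)
    m=((q[...,1]<70)&(q[...,2]>110)).astype(np.uint8)
    cn,_=cv2.findContours(m,cv2.RETR_EXTERNAL,cv2.CHAIN_APPROX_NONE);k=max(cn,key=len)
    e=cv2.fitEllipse(cv2.convexHull(k));p=np.array(e[0])+off;print('deck',p,e[1],at(c,p,.06))
    for p in([.607,-.077],[.603,-.078]):print(proj(c,p+[.06]),proj(c,p+[.126]))
E
python3 -m pendant '[[[0,0,0,0,0,0.125,100],[0,0,0,0,0,0.125,100],[0,0,0,0,0,0.125,100],[0,0,0,0,0,0.125,100],[0,0,0,0,0,0.125,100]]]' 60
python3 -m pendant '[[[0,0,0,0,0,0.125,100],[0,0,0,0,0,0.125,100],[0,0,0,0,0,0.125,100],[0,0,0,0,0,0.125,100],[0,0,0,0,0,0.125,100]]]'
python3 d.py .444 .1853 .1 90
```

```text
top [270 151  35  36 636] ((286.68682861328125, 168.49588012695312), (34.549930572509766, 34.97636413574219), 30.089128494262695) [ 0.6057 -0.0776  0.015 ] [ 0.6025 -0.0769  0.03  ]
top [358 168  40  48 858] ((377.4765625, 191.38916015625), (35.51021957397461, 59.19595718383789), 18.217662811279297) [ 0.5337 -0.352   0.015 ] [ 0.5313 -0.3482  0.03  ]
deck [287.3805 165.5546] (19.10666847229004, 20.137758255004883) [ 0.6051 -0.0776  0.06  ]
[287.1818 164.92  ] [288.3136 159.8661]
[287.5337 166.237 ] [288.6843 161.2488]
scene [498  42  14  56 477] ((504.8362121582031, 55.85950469970703), (15.698907852172852, 87.03106689453125), 174.4157257080078) [-0.1311  0.7976  0.015 ] [-0.1115  0.7848  0.03  ]
scene [  76  184   60   57 1241] ((105.7595443725586, 212.96804809570312), (48.507530212402344, 62.5295524597168), 46.400753021240234) [ 0.532  -0.3517  0.015 ] [ 0.54   -0.3445  0.03  ]
scene [ 188  224   45   44 1011] ((209.9023895263672, 245.45147705078125), (43.528099060058594, 45.249351501464844), 70.56501770019531) [ 0.6038 -0.0774  0.015 ] [ 0.6106 -0.075   0.03  ]
deck [207.4154 236.4845] (24.98060417175293, 25.99543571472168) [ 0.6021 -0.0786  0.06  ]
[207.8282 238.4664] [204.4314 225.0747]
[207.6255 236.8671] [204.2239 223.4033]
time: 2.52
ee_pos: [0.1418, 0.5314, 0.2313]
tcp_rot: [-180.0, 0.0, 129.0]
wrist_force: [0.5, 0.6, -0.7]
opening: 0.0852
time: 2.93
ee_pos: [0.1418, 0.5314, 0.2313]
tcp_rot: [-180.0, 0.0, 93.2]
wrist_force: [0.4, -0.5, -0.5]
opening: 0.0854
pos [0.1418 0.5314 0.2313] t 2.9333 op 0.0854 F [ 0.4 -0.5 -0.5] DELTA cm [-36.24  28.24  13.13] rad [-0.     0.     0.056]
```

```bash

python3 -m pendant '[[[-3,2.6,0,0,0,0.056,100],[-3,2.6,0,0,0,0,100],[-3,2.6,0,0,0,0,100],[-3,2.6,0,0,0,0,100],[-3,2.6,0,0,0,0,100]]]' >/dev/null
python3 -m pendant '[[[-3,2.6,0,0,0,0,100],[-3,2.6,0,0,0,0,100],[-3,2.6,0,0,0,0,100],[-3,2.6,0,0,0,0,100],[-3,2.6,0,0,0,0,100]]]'
python3 d.py .444 .1853 .1 90
```

```text
time: 3.77
ee_pos: [0.4059, 0.223, 0.2298]
tcp_rot: [179.9, -0.1, 90.0]
wrist_force: [1.4, 1.9, 0.4]
opening: 0.085
pos [0.4059 0.223  0.2298] t 3.7667 op 0.085 F [1.4 1.9 0.4] DELTA cm [-3.79  3.8  12.98] rad [ 0.001 -0.001  0.001]
```

```bash

python3 -m pendant '[[[-1.8,1.9,2.5,0,0,0,100],[-1.9,1.9,2.5,0,0,0,100],[0,0,4,0,0,0,100],[0,0,4,0,0,0,100],[0,0,3,0,0,0,100]]]' >/dev/null
python3 -m pendant '[[[0,0,2,0,0,0,100],[0,0,1.5,0,0,0,100],[0,0,1,0,0,0,100],[0,0,0,0,0,0,100],[0,0,0,0,0,0,100]]]'
python3 d.py .444 .1853 .003 90
```

```text
time: 4.6
ee_pos: [0.452, 0.1759, 0.0179]
tcp_rot: [179.6, -0.2, 89.3]
wrist_force: [-0.3, -0.2, 0.4]
opening: 0.0854
pos [0.452  0.1759 0.0179] t 4.6 op 0.0854 F [-0.3 -0.2  0.4] DELTA cm [ 0.93 -0.82  1.49] rad [ 0.008 -0.003 -0.012]
```

```bash

python3 -m pendant '[[[0.93,-0.82,0,0.008,-0.003,-0.012,100],[0,0,0,0,0,0,100],[0,0,1.0,0,0,0,100],[0,0,0.4,0,0,0,100],[0,0,0,0,0,0,100]]]' 
python3 d.py .444 .1853 .003 90
python3 -m pendant '[[[0,0,0,0,0,0,40],[0,0,0,0,0,0,0],[0,0,0,0,0,0,0],[0,0,0,0,0,0,0],[0,0,0,0,0,0,0]]]' 60
python3 d.py .444 .1853 .003 90
```

```text
time: 5.02
ee_pos: [0.4458, 0.1881, 0.0076]
tcp_rot: [179.7, -0.1, 90.1]
wrist_force: [-0.6, 0.2, -0.3]
opening: 0.0854
pos [0.4458 0.1881 0.0076] t 5.0167 op 0.0854 F [-0.6  0.2 -0.3] DELTA cm [-0.28 -0.19  0.46] rad [ 0.006 -0.002  0.002]
time: 5.43
ee_pos: [0.4457, 0.188, 0.0083]
tcp_rot: [179.7, -0.2, 90.1]
wrist_force: [0.0, 1.0, -2.7]
opening: 0.0596
pos [0.4457 0.188  0.0083] t 5.4333 op 0.0596 F [ 0.   1.  -2.7] DELTA cm [-0.27 -0.17  0.53] rad [ 0.006 -0.003  0.002]
```

```bash

python3 -m pendant '[[[0,0,0,0,0,0,100],[0,0,0,0,0,0,100],[0,0,0,0,0,0,100],[-0.27,-0.17,0,0.006,0,0,100],[0,0,0.6,0,0,0,100]]]' 
python3 -m pendant '[[[0,0,0,0,0,0,100],[0,0,0,0,0,0,0],[0,0,0,0,0,0,0],[0,0,0,0,0,0,0],[0,0,0,0,0,0,0]]]'
python3 d.py .444 .1853 .003 90
python3 -m pendant '[[[0,0,0,0,0,0,0],[0,0,0,0,0,0,0],[0,0,0,0,0,0,0]]]' 60
python3 - <<'E'
from h import *
a=bot.camera('scene');b=bot.camera('top')
save(np.hstack([cv2.resize(a[130:240,240:380],(400,314)),cv2.resize(b[170:280,140:280],(400,314))]),'g1.png')
E
```

```text
time: 5.85
ee_pos: [0.4449, 0.1853, 0.0033]
tcp_rot: [179.9, -0.2, 90.1]
wrist_force: [-0.1, -0.0, 0.4]
opening: 0.0854
time: 6.27
ee_pos: [0.4446, 0.1849, 0.0024]
tcp_rot: [180.0, -0.2, 90.1]
wrist_force: [-0.2, -0.7, -3.5]
opening: 0.0606
pos [0.4446 0.1849 0.0024] t 6.2667 op 0.0606 F [-0.2 -0.7 -3.5] DELTA cm [ 0.04 -0.06 -0.06] rad [ 0.001 -0.003  0.001]
time: 6.52
ee_pos: [0.4446, 0.1849, 0.0024]
tcp_rot: [180.0, -0.2, 90.1]
wrist_force: [-0.2, -0.5, 0.4]
opening: 0.0604
```

View pics/g1.png

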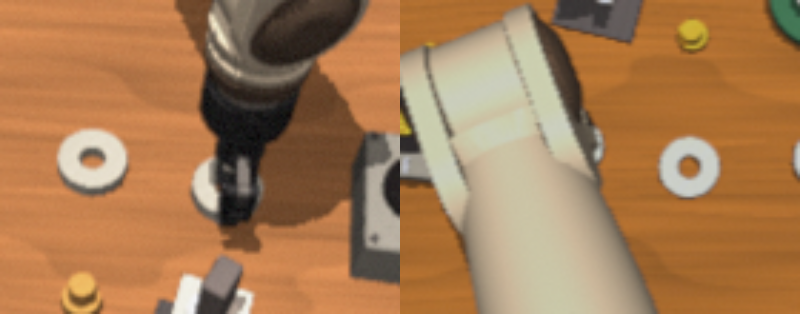

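```bash

python3 -m pendant '[[[0,0,-3,0,0,0,0],[0,0,-3.5,0,0,0,0],[0,0,-3.5,0,0,0,0],[0,0,-3,0,0,0,0],[-2,1.2,-2,0,0,0,0]]]'
python3 -m pendant '[[[-3.2,2,0,0,0,0,0],[-3.2,2,0,0,0,0,0],[-3.2,2,0,0,0,0,0],[-3.2,2,0,0,0,0,0],[-3,1.8,0,0,0,0,0]]]'
python3 -m pendant '[[[-2,1,0,0,0,0,0],[0,0,0,0,0,0,0],[0,0,0,0,0,0,0]]]'
python3 d.py .6045 -.0775 .14 90
```

```text
time: 7.03
ee_pos: [0.4508, 0.1642, 0.1495]
tcp_rot: [-179.1, 0.1, 90.2]
wrist_force: [1.2, -0.0, -3.8]
opening: 0.0605
time: 7.45
ee_pos: [0.554, 0.0042, 0.1545]
tcp_rot: [-179.6, -0.1, 90.7]
wrist_force: [0.2, 1.2, -3.4]
opening: 0.0604
time: 7.7
ee_pos: [0.5666, -0.0233, 0.1513]
tcp_rot: [-179.4, 0.0, 90.3]
wrist_force: [-0.5, 0.7, -4.2]
opening: 0.0604
pos [ 0.5666 -0.0233  0.1513] t 7.7 op 0.0604 F [-0.5  0.7 -4.2] DELTA cm [-5.45  3.77  1.09] rad [-0.01   0.     0.006]
```

```bash

python3 -m pendant '[[[-2.6,1.8,0,-0.01,0,0.006,0],[-2.6,1.8,0,0,0,0,0],[0,0,0,0,0,0,0],[0,0,0,0,0,0,0]]]'
python3 d.py .6045 -.0775 .14 90
python3 - <<'E'
from h import *
a=bot.camera('scene')
save(cv2.resize(a[140:290,120:320],(800,600),interpolation=cv2.INTER_CUBIC),'g2.png')
E
```

```text
time: 8.03
ee_pos: [0.6024, -0.0745, 0.1488]
tcp_rot: [-179.8, -0.1, 90.1]
wrist_force: [0.1, -0.3, -3.0]
opening: 0.0605
pos [ 0.6024 -0.0745  0.1488] t 8.0333 op 0.0605 F [ 0.1 -0.3 -3. ] DELTA cm [-0.3   0.21  0.87] rad [-0.004 -0.001  0.002]
```

View pics/g2.png

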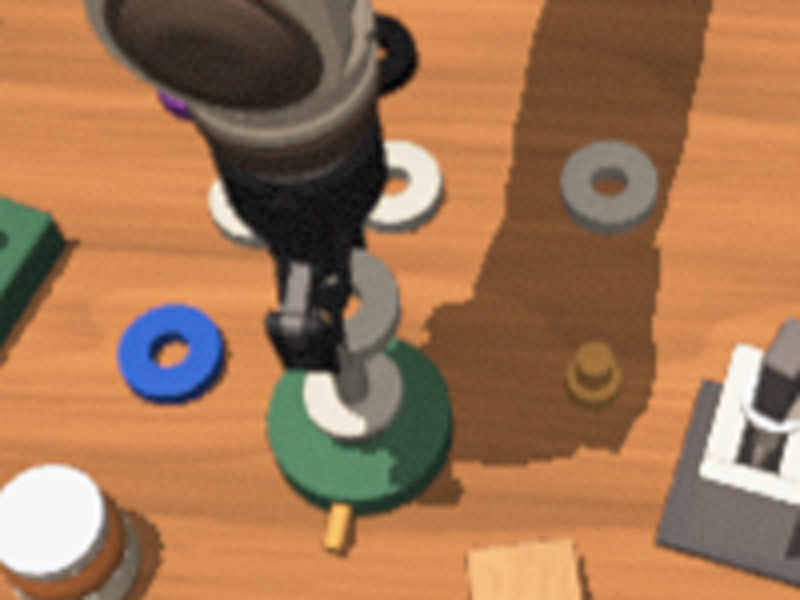

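The ring is held level just above the shaft. I'll correct xy and lower it while watching the force.

```bash

python3 -m pendant '[[[-0.3,0.21,0,-0.004,0,0.002,0],[0,0,0,0,0,0,0],[0,0,1.5,0,0,0,0],[0,0,1.2,0,0,0,0],[0,0,0,0,0,0,0]]]'
python3 d.py .6045 -.0775 .065 90
python3 -m pendant '[[[0,0,1.2,0,0,0,0],[0,0,1.2,0,0,0,0],[0,0,1.0,0,0,0,0],[0,0,0.8,0,0,0,0],[0,0,0,0,0,0,0]]]'
python3 d.py .6045 -.0775 .063 90
```

```text
time: 8.5
ee_pos: [0.604, -0.0741, 0.122]
tcp_rot: [179.9, 0.0, 90.2]
wrist_force: [0.5, -3.2, -3.7]
opening: 0.0606
pos [ 0.604  -0.0741  0.122 ] t 8.5 op 0.0606 F [ 0.5 -3.2 -3.7] DELTA cm [-0.33  0.04  5.7 ] rad [0.003 0.    0.004]
time: 8.92
ee_pos: [0.6041, -0.0758, 0.0814]
tcp_rot: [179.6, 0.4, 90.3]
wrist_force: [2.1, -4.9, -5.8]
opening: 0.0605
pos [ 0.6041 -0.0758  0.0814] t 8.9167 op 0.0605 F [ 2.1 -4.9 -5.8] DELTA cm [-0.15  0.02  1.84] rad [0.007 0.008 0.004]
```

```bash

python3 -m pendant '[[[-0.25,0.1,0,0.007,0.006,0,0],[0,0,0,0,0,0,0],[0,0,0,0,0,0,0]]]'
python3 d.py .6045 -.0775 .063 90
python3 -m pendant '[[[0,0,0.8,0,0,0,0],[0,0,0.6,0,0,0,0],[0,0,0.4,0,0,0,0],[0,0,0.1,0,0,0,0]]]'
python3 d.py .6045 -.0775 .063 90
```

```text
time: 9.17
ee_pos: [0.6049, -0.0774, 0.0815]
tcp_rot: [-179.9, -0.0, 90.3]
wrist_force: [-0.0, -0.7, -2.6]
opening: 0.0608
pos [ 0.6049 -0.0774  0.0815] t 9.1667 op 0.0608 F [-0.  -0.7 -2.6] DELTA cm [-0.01 -0.03  1.85] rad [-0.002 -0.001  0.005]
time: 9.5
ee_pos: [0.6057, -0.077, 0.0624]
tcp_rot: [180.0, -0.1, 90.3]
wrist_force: [-3.6, -0.6, 6.9]
opening: 0.0606
pos [ 0.6057 -0.077   0.0624] t 9.5 op 0.0606 F [-3.6 -0.6  6.9] DELTA cm [-0.05 -0.12 -0.06] rad [ 0.    -0.001  0.006]
```

```bash

python3 -m pendant '[[[0,0,0,0,0,0,100],[0,0,0,0,0,0,100],[0,0,0,0,0,0,100],[0,0,-2,0,0,0,100],[0,0,-3,0,0,0,100]]]'
python3 -m pendant '[[[0,0,-3,0,0,0,100],[0,-3,0,0,0,0,100],[0,-4,0,0,0,0,100],[0,-4,0,0,0,0,100],[0,-3,0,0,0,0,100]]]'
python3 - <<'E'
from h import *
for c in('scene','top'):
    im=cv2.cvtColor(bot.camera(c),cv2.COLOR_RGB2HSV).astype(int)
    save(bot.camera(c),c+'1.png')
    m=((im[...,1]<60)&(im[...,2]>105)).astype(np.uint8)
    n,l,s,ce=cv2.connectedComponentsWithStats(m)
    for i in range(1,n):
        if 150<s[i,4]<500:
            cn,_=cv2.findContours((l==i).astype(np.uint8),cv2.RETR_EXTERNAL,cv2.CHAIN_APPROX_NONE);e=cv2.fitEllipse(cn[0]);p=at(c,e[0],.018)
            if .2<p[0]<.7: print(c,s[i,4],p.round(4),at(c,e[0],.078).round(4),np.round(e[1],1))
E
python3 d.py .432 -.0793 .02 90
```

```text
time: 9.92
ee_pos: [0.6032, -0.0765, 0.1081]
tcp_rot: [-179.6, -0.1, 90.3]
wrist_force: [-0.0, 0.7, 1.2]
opening: 0.0849
time: 10.33
ee_pos: [0.4681, -0.0778, 0.1466]
tcp_rot: [179.6, -0.0, 90.4]
wrist_force: [-0.1, -0.0, 0.8]
opening: 0.085
scene 334 [ 0.2631 -0.6773  0.018 ] [ 0.314  -0.6253  0.078 ] [ 7.  64.6]
scene 359 [ 0.3156 -0.4572  0.018 ] [ 0.3629 -0.4207  0.078 ] [10.2 69.1]
scene 176 [ 0.4543 -0.3955  0.018 ] [ 0.4919 -0.3633  0.078 ] [ 8.2 31.2]
scene 331 [ 0.4344 -0.0788  0.018 ] [ 0.4733 -0.0688  0.078 ] [19.  23.4]
scene 322 [0.4245 0.0629 0.018 ] [0.4641 0.063  0.078 ] [19.1 23.3]
scene 353 [ 0.4506 -0.1644  0.018 ] [ 0.4885 -0.1484  0.078 ] [19.8 23.7]
scene 365 [ 0.582 -0.376  0.018] [ 0.6107 -0.3452  0.078 ] [17.4 27.7]
top 407 [0.6479 0.1648 0.018 ] [0.6332 0.1569 0.078 ] [21.9 31.1]
top 179 [ 0.5991 -0.3715  0.018 ] [ 0.5866 -0.3553  0.078 ] [13.4 17. ]
top 286 [0.4228 0.0622 0.018 ] [0.4183 0.0589 0.078 ] [19.7 20.2]
top 277 [ 0.3227 -0.0026  0.018 ] [ 0.3226 -0.003   0.078 ] [ 6.  79.2]
top 401 [ 0.3064 -0.456   0.018 ] [ 0.307 -0.436  0.078] [12.2 68.2]
top 308 [ 0.2991 -0.6551  0.018 ] [ 0.3001 -0.6262  0.078 ] [ 9.9 45.6]
pos [ 0.47   -0.078   0.1472] t 10.5333 op 0.0852 F [ 0.1 -0.3  0.6] DELTA cm [-0.11 -3.91 12.68] rad [ 0.009 -0.001  0.007]
```

Rings are unmoved. I'll take C next.

```bash

python3 -m pendant '[[[-0.1,-3,2,0.009,0,0.006,100],[0,-0.3,3,0,0,0,100],[0,0,3,0,0,0,100],[0,0,2,0,0,0,100],[0,0,0,0,0,0,100]]]'
python3 -m pendant '[[[0,0,0,0,0,0,100]]]'>/dev/null
python3 d.py .433 -.0793 .0025 90
```

```text
time: 10.95
ee_pos: [0.4428, -0.0797, 0.0458]
tcp_rot: [179.6, 0.0, 90.1]
wrist_force: [0.4, -0.2, 0.5]
opening: 0.0853
pos [ 0.4432 -0.0796  0.0456] t 11.0333 op 0.0851 F [0.5 0.9 0.3] DELTA cm [ 0.04 -1.04  4.31] rad [0.006 0.    0.002]
```

```bash

python3 -m pendant '[[[0.04,-1.04,0,0.006,0,0,100],[0,0,1.5,0,0,0,100],[0,0,1.2,0,0,0,100],[0,0,0.8,0,0,0,100],[0,0,0,0,0,0,100]]]'
python3 d.py .433 -.0793 .0025 90
```

```text
time: 11.45
ee_pos: [0.4355, -0.0797, 0.0146]
tcp_rot: [179.7, 0.1, 90.2]
wrist_force: [-0.9, -0.1, -0.7]
opening: 0.0854
pos [ 0.4355 -0.0797  0.0146] t 11.45 op 0.0854 F [-0.9 -0.1 -0.7] DELTA cm [ 0.04 -0.26  1.21] rad [0.004 0.001 0.003]
```

```bash

python3 -m pendant '[[[0,-0.26,1.0,0.004,0,0,100],[0,0,0.3,0,0,0,100],[0,0,0,0,0,0,100],[0,0,0,0,0,0,0],[0,0,0,0,0,0,0]]]'
python3 d.py .433 -.0793 .0025 90
python3 -m pendant '[[[0,0,0,0,0,0,0],[0,0,0,0,0,0,0],[0,0,0,0,0,0,0],[0,0,-3,0,0,0,0],[0,0,-3.5,0,0,0,0]]]'
python3 -m pendant '[[[0,0,-3.5,0,0,0,0],[0,0,-3,0,0,0,0],[0,0,-1,0,0,0,0],[0,2,0,0,0,0,0],[0,3.5,0,0,0,0,0]]]'
python3 -m pendant '[[[0,3.5,0,0,0,0,0],[0,2,0,0,0,0,0],[0,0.5,0,0,0,0,0],[0,0,0,0,0,0,0],[0,0,0,0,0,0,0]]]'
python3 d.py .6047 -.0778 .15 90
```

```text
time: 11.87
ee_pos: [0.4332, -0.0799, 0.0021]
tcp_rot: [179.9, 0.1, 90.1]
wrist_force: [2.2, 0.8, 20.6]
opening: 0.0643
pos [ 0.4332 -0.0799  0.0021] t 11.8667 op 0.0643 F [ 2.2  0.8 20.6] DELTA cm [ 0.06 -0.02 -0.04] rad [0.001 0.002 0.003]
time: 12.28
ee_pos: [0.4285, -0.0789, 0.0626]
tcp_rot: [-179.3, -0.0, 90.1]
wrist_force: [1.4, -0.1, -4.7]
opening: 0.0608
time: 12.7
ee_pos: [0.4829, -0.0791, 0.1456]
tcp_rot: [-179.6, 0.0, 90.1]
wrist_force: [1.8, 0.1, -3.3]
opening: 0.0613
time: 13.12
ee_pos: [0.5485, -0.0786, 0.1379]
tcp_rot: [-179.3, -0.0, 90.1]
wrist_force: [-0.2, -0.6, -4.4]
opening: 0.0613
pos [ 0.5485 -0.0786  0.1379] t 13.1167 op 0.0613 F [-0.2 -0.6 -4.4] DELTA cm [ 0.07  5.6  -1.28] rad [-0.012 -0.     0.002]
```

```bash

python3 -m pendant '[[[0.05,1.8,-1.5,-0.012,0,0,0],[0,2.5,0,0,0,0,0],[0,0.8,0,0,0,0,0],[0,0,0,0,0,0,0],[0,0,0,0,0,0,0]]]'
python3 d.py .6047 -.0778 .14 90
```

```text
time: 13.53
ee_pos: [0.5949, -0.0781, 0.1499]
tcp_rot: [-179.6, -0.1, 90.1]
wrist_force: [-0.5, 0.5, -4.0]
opening: 0.0617
pos [ 0.5949 -0.0781  0.1499] t 13.5333 op 0.0617 F [-0.5  0.5 -4. ] DELTA cm [0.02 0.99 0.98] rad [-0.008 -0.001  0.001]
```

```bash

python3 -m pendant '[[[0,1.0,0,-0.008,0,0,0],[0,0,0,0,0,0,0],[0,0,0,0,0,0,0]]]'
python3 d.py .6047 -.0780 .14 90
python3 -m pendant '[[[0,0.08,1.2,-0.004,0,0,0],[0,0,1.2,0,0,0,0],[0,0,1.2,0,0,0,0],[0,0,0,0,0,0,0]]]'
python3 d.py .6047 -.0780 .0805 90
```

```text
time: 13.78
ee_pos: [0.6031, -0.0781, 0.1497]
tcp_rot: [-180.0, -0.1, 90.1]
wrist_force: [0.6, -0.2, -4.1]
opening: 0.0616
pos [ 0.6031 -0.0781  0.1497] t 13.7833 op 0.0616 F [ 0.6 -0.2 -4.1] DELTA cm [0.01 0.16 0.97] rad [-0.    -0.001  0.001]
time: 14.12
ee_pos: [0.6029, -0.0783, 0.1125]
tcp_rot: [179.7, -0.1, 90.0]
wrist_force: [-0.4, 0.3, -4.6]
opening: 0.0612
pos [ 0.6029 -0.0783  0.1125] t 14.1167 op 0.0612 F [-0.4  0.3 -4.6] DELTA cm [0.02 0.16 3.2 ] rad [ 0.005 -0.001  0.001]
```

Free on the shaft. I'll lower it onto the first ring, then release.

```bash

python3 -m pendant '[[[0,0.16,0,0.005,0,0,0],[0,0,1.2,0,0,0,0],[0,0,1,0,0,0,0],[0,0,0.5,0,0,0,0],[0,0,0.2,0,0,0,0]]]'
python3 d.py .6047 -.0780 .0805 90
```

```text
time: 14.53
ee_pos: [0.6044, -0.0782, 0.0811]
tcp_rot: [-179.9, -0.1, 90.0]
wrist_force: [-7.3, 0.7, 23.3]
opening: 0.061
pos [ 0.6044 -0.0782  0.0811] t 14.5333 op 0.061 F [-7.3  0.7 23.3] DELTA cm [0.02 0.03 0.06] rad [-0.001 -0.001  0.001]
```

```bash

python3 -m pendant '[[[0,0,0,0,0,0,100],[0,0,0,0,0,0,100],[0,0,0,0,0,0,100],[0,0,-3,0,0,0,100],[0,0,-3,0,0,0,100]]]'
python3 -m pendant '[[[-1,-2,0,0,0,0,100],[-1.8,-3.2,0,0,0,0,100],[-1.8,-3.2,0,0,0,0,100],[-1.6,-3,1,0,0,0,100],[0,0,0,0,0,0,100]]]'
python3 -m pendant '[[[0,0,0,0,0,0,100]]]'>/dev/null
python3 d.py .4495 -.165 .0045 90
```

```text
time: 14.95
ee_pos: [0.6026, -0.078, 0.1379]
tcp_rot: [-179.6, -0.1, 90.0]
wrist_force: [0.8, 0.4, 0.8]
opening: 0.0856
time: 15.37
ee_pos: [0.4899, -0.1416, 0.1377]
tcp_rot: [179.5, 0.1, 90.3]
wrist_force: [0.0, -0.2, -0.4]
opening: 0.0853
pos [ 0.4894 -0.1423  0.1388] t 15.45 op 0.0856 F [ 0.5 -0.7  0.8] DELTA cm [-2.23 -4.14 13.39] rad [0.011 0.002 0.003]
```

```bash

python3 -m pendant '[[[-1.2,-2,0,0.011,0.002,0.003,100],[-0.8,-1.5,2,0,0,0,100],[0,0,3,0,0,0,100],[0,0,2.5,0,0,0,100],[0,0,1,0,0,0,100]]]'
python3 -m pendant '[[[0,0,0,0,0,0,100]]]'>/dev/null
python3 d.py .4495 -.165 .0045 90
```

```text
time: 15.87
ee_pos: [0.4596, -0.1643, 0.0586]
tcp_rot: [179.2, 0.3, 90.0]
wrist_force: [-0.3, -0.2, 0.9]
opening: 0.0852
pos [ 0.4594 -0.1638  0.0572] t 15.95 op 0.0855 F [-0.8  0.1 -0.3] DELTA cm [-0.09 -1.05  5.26] rad [0.012 0.004 0.001]
```

```bash

python3 -m pendant '[[[-0.09,-1.05,0.5,0.012,0.004,0,100],[0,-0.2,2,0,0,0,100],[0,0,1.2,0,0,0,100],[0,0,0,0,0,0,100],[0,0,0,0,0,0,100]]]'
python3 d.py .4495 -.165 .0045 90
```

```text
time: 16.37
ee_pos: [0.4491, -0.1649, 0.0237]
tcp_rot: [179.9, 0.1, 90.2]
wrist_force: [-1.4, -0.0, 0.0]
opening: 0.0852
pos [ 0.4491 -0.1649  0.0237] t 16.3667 op 0.0852 F [-1.4 -0.   0. ] DELTA cm [-0.01  0.04  1.92] rad [0.002 0.001 0.003]
```

```bash
python3 - <<'E'
from h import *
im=bot.camera('scene');save(im,'s3.png')
for r in bot.mark_of('scene','weight1'): print(r['uv'],at('scene',r['uv'],0),r['confidence'])
E
```

```text
[275.6, 188.7] [0.42240134 0.07290103 0.        ] 0.72
[185.1, 187.8] [ 0.43470673 -0.16757038  0.        ] 0.71
[212.9, 158.0] [ 0.33132189 -0.10595465  0.        ] 0.67
[207.5, 235.6] [ 5.71014290e-01 -8.92825538e-02  1.11022302e-16] 0.66
[162.9, 229.9] [ 0.56259817 -0.20271544  0.        ] 0.58
[210.7, 237.0] [ 0.57430261 -0.08088622  0.        ] 0.53
[165.7, 162.0] [ 0.35324008 -0.23543809  0.        ] 0.39
```

```bash

python3 -m pendant '[[[0,0,1.3,0,0,0,100],[0,0,0.6,0,0,0,100],[0,0,0,0,0,0,100],[0,0,0,0,0,0,0],[0,0,0,0,0,0,0]]]'
python3 d.py .4495 -.165 .0045 90
python3 -m pendant '[[[0,0,0,0,0,0,0],[0,0,0,0,0,0,0],[0,0,0,0,0,0,0],[0,0,-3,0,0,0,0],[0,0,-3.5,0,0,0,0]]]'
python3 -m pendant '[[[0,0,-3.5,0,0,0,0],[0,0,-3.5,0,0,0,0],[0,0,-1,0,0,0,0],[1,1.8,0,0,0,0,0],[1.7,3,0,0,0,0,0]]]'
python3 -m pendant '[[[1.7,3,0,0,0,0,0],[1.5,2.5,-0.5,0,0,0,0],[0.4,0.7,0,0,0,0,0],[0,0,0,0,0,0,0],[0,0,0,0,0,0,0]]]'
python3 d.py .6047 -.0780 .15 90
```

```text
time: 16.88
ee_pos: [0.4513, -0.1657, 0.0087]
tcp_rot: [179.6, 0.2, 90.2]
wrist_force: [-2.2, -0.2, 8.2]
opening: 0.0641
pos [ 0.4513 -0.1657  0.0087] t 16.8833 op 0.0641 F [-2.2 -0.2  8.2] DELTA cm [ 0.07 -0.19  0.42] rad [0.007 0.003 0.003]
time: 17.3
ee_pos: [0.4466, -0.164, 0.0699]
tcp_rot: [-179.7, -0.1, 90.2]
wrist_force: [1.6, -0.5, -3.7]
opening: 0.0593
time: 17.72
ee_pos: [0.4937, -0.1389, 0.1591]
tcp_rot: [180.0, 0.1, 89.9]
wrist_force: [0.8, -0.5, -4.2]
opening: 0.0597
time: 18.13
ee_pos: [0.5614, -0.0985, 0.1582]
tcp_rot: [-179.8, 0.0, 90.1]
wrist_force: [0.6, 0.2, -4.4]
opening: 0.0594
pos [ 0.5614 -0.0985  0.1582] t 18.1333 op 0.0594 F [ 0.6  0.2 -4.4] DELTA cm [2.05 4.34 0.81] rad [-0.003  0.     0.001]
```

```bash

python3 -m pendant '[[[1,2.1,0,0,0,0,0],[0.9,2,0,0,0,0,0],[0,0,0,0,0,0,0],[0,0,0,0,0,0,0]]]'
python3 d.py .6047 -.0780 .15 90
```

```text
time: 18.47
ee_pos: [0.5994, -0.0814, 0.155]
tcp_rot: [-179.5, 0.0, 89.9]
wrist_force: [-0.1, -1.1, -4.0]
opening: 0.0592
pos [ 0.5994 -0.0814  0.155 ] t 18.4667 op 0.0592 F [-0.1 -1.1 -4. ] DELTA cm [0.34 0.53 0.49] rad [-0.009  0.    -0.002]
```

```bash

python3 -m pendant '[[[0.34,0.55,0,-0.009,0,-0.002,0],[0,0,0,0,0,0,0],[0,0,0,0,0,0,0]]]'
python3 d.py .6047 -.0780 .15 90
python3 -m pendant '[[[0,0.08,1.2,0,0,0,0],[0,0,1.2,0,0,0,0],[0,0,0,0,0,0,0]]]'
python3 d.py .6047 -.0780 .105 90
```

```text
time: 18.72
ee_pos: [0.6029, -0.0795, 0.1542]
tcp_rot: [-179.9, 0.0, 89.9]
wrist_force: [-0.2, 0.3, -4.5]
opening: 0.0593
pos [ 0.6029 -0.0795  0.1542] t 18.7167 op 0.0593 F [-0.2  0.3 -4.5] DELTA cm [0.15 0.18 0.42] rad [-0.002  0.    -0.001]
time: 18.97
ee_pos: [0.603, -0.0803, 0.1288]
tcp_rot: [180.0, 0.0, 89.9]
wrist_force: [-0.4, 0.1, -4.8]
opening: 0.0591
pos [ 0.603  -0.0803  0.1288] t 18.9667 op 0.0591 F [-0.4  0.1 -4.8] DELTA cm [0.24 0.17 2.38] rad [ 0.     0.001 -0.002]
```

```bash

python3 -m pendant '[[[0.22,0.17,0,0,0,-0.002,0],[0,0,0,0,0,0,0],[0,0,1.2,0,0,0,0],[0,0,0.8,0,0,0,0],[0,0,0.3,0,0,0,0]]]'
python3 -m pendant '[[[0,0,0.1,0,0,0,0]]]'
python3 d.py .6047 -.0780 .105 90
```

```text
time: 19.38
ee_pos: [0.6049, -0.0781, 0.1059]
tcp_rot: [179.9, 0.1, 90.0]
wrist_force: [-11.1, 2.1, 36.0]
opening: 0.0594
time: 19.47
ee_pos: [0.6048, -0.0781, 0.1062]
tcp_rot: [179.8, 0.1, 90.0]
wrist_force: [-6.1, 1.0, 9.2]
opening: 0.0593
pos [ 0.6048 -0.0781  0.1062] t 19.4667 op 0.0593 F [-6.1  1.   9.2] DELTA cm [ 0.01 -0.02  0.12] rad [ 0.004  0.001 -0.   ]
```

Seated. I'll release and go to ring B (0.4235, 0.0622).

```bash

python3 -m pendant '[[[0,0,0,0,0,0,100],[0,0,0,0,0,0,100],[0,0,0,0,0,0,100],[0,0,-2.5,0,0,0,100],[0,0,-2.5,0,0,0,100]]]'
python3 -m pendant '[[[1,-2,0,0,0,0,100],[2.5,-3.1,0,0,0,0,100],[2.5,-3.1,0,0,0,0,100],[2.5,-3.1,0,0,0,0,100],[1,-1.5,0,0,0,0,100]]]'
python3 -m pendant '[[[0,0,0,0,0,0,100]]]'>/dev/null
python3 d.py .4236 .0623 .005 90
python3 - <<'E'
from h import *
im=bot.camera('scene')
for r in bot.mark_of('scene','weight1'): print(r['uv'],at('scene',r['uv'],0),r['confidence'])
save(cv2.resize(im[140:290,120:320],(800,600),interpolation=cv2.INTER_CUBIC),'g3.png')
E
```

```text
time: 19.88
ee_pos: [0.603, -0.0778, 0.1523]
tcp_rot: [-179.9, 0.0, 90.0]
wrist_force: [1.3, 0.1, 0.5]
opening: 0.0856
time: 20.3
ee_pos: [0.4762, 0.0174, 0.1551]
tcp_rot: [179.6, 0.1, 89.7]
wrist_force: [0.2, 0.1, 0.7]
opening: 0.0856
pos [0.4741 0.019  0.1556] t 20.3833 op 0.0855 F [ 0.2 -0.6  0.3] DELTA cm [ 4.33 -5.18 15.01] rad [ 0.008  0.001 -0.003]
[168.3, 162.9] [ 3.55871914e-01 -2.27621599e-01 -1.11022302e-16] 0.92
[207.1, 226.7] [ 0.54652659 -0.09355016  0.        ] 0.86
[213.2, 156.4] [ 0.32568985 -0.10581576  0.        ] 0.77
[164.6, 230.9] [ 0.56508094 -0.1979353   0.        ] 0.74
[205.5, 236.7] [ 0.57432587 -0.09381961  0.        ] 0.68
[274.9, 187.2] [0.41777503 0.0708516  0.        ] 0.61
[268.3, 231.7] [0.55052969 0.06007435 0.        ] 0.55
[208.6, 237.3] [ 0.5754535  -0.08595719  0.        ] 0.52
[385.9, 205.0] [0.45446282 0.35778252 0.        ] 0.18
```

View pics/g3.png

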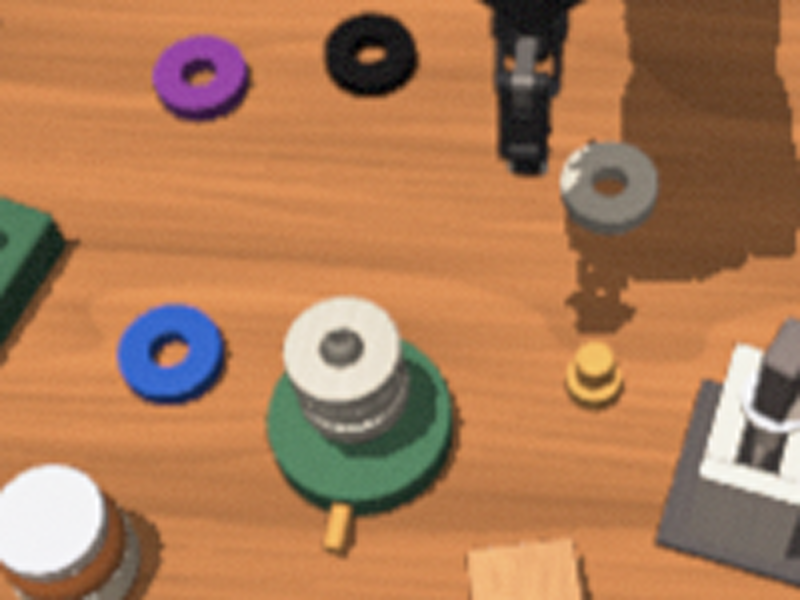

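Three rings are stacked flat with the shaft's tip showing at (340,348). Ring B is unmoved at (610,185).

```bash

python3 -m pendant '[[[1.5,-2,0,0.008,0.001,-0.003,100],[1.8,-2.2,2,0,0,0,100],[0,0,3.5,0,0,0,100],[0,0,3,0,0,0,100],[0,0,0,0,0,0,100]]]'
python3 -m pendant '[[[0,0,0,0,0,0,100]]]'>/dev/null
python3 d.py .4236 .0623 .005 90
```

```text
time: 20.9
ee_pos: [0.4392, 0.05, 0.0692]
tcp_rot: [179.6, 0.0, 89.8]
wrist_force: [-0.2, -0.4, -0.2]
opening: 0.0854
pos [0.4396 0.0495 0.0692] t 20.9833 op 0.0852 F [0.4 0.4 1.1] DELTA cm [ 1.28 -1.65  6.41] rad [ 0.007  0.001 -0.005]
```

```bash

python3 -m pendant '[[[1.28,-1.65,0,0.007,0,-0.004,100],[0,0,1.5,0,0,0,100],[0,0,1.5,0,0,0,100],[0,0,0,0,0,0,100],[0,0,0,0,0,0,100]]]'
python3 d.py .4236 .0623 .005 90
```

```text
time: 21.4
ee_pos: [0.4291, 0.0611, 0.0461]
tcp_rot: [179.7, 0.0, 89.7]
wrist_force: [0.2, 0.1, 0.7]
opening: 0.0856
pos [0.4291 0.0611 0.0461] t 21.4 op 0.0856 F [0.2 0.1 0.7] DELTA cm [ 0.12 -0.57  4.11] rad [ 0.006  0.    -0.005]
```

```bash

python3 -m pendant '[[[0.12,-0.57,0.5,0.006,0,-0.004,100],[0,0,2,0,0,0,100],[0,0,1.3,0,0,0,100],[0,0,0.2,0,0,0,100],[0,0,0,0,0,0,100]]]'
python3 d.py .4236 .0623 .005 90
```

```text
time: 21.82
ee_pos: [0.4269, 0.062, 0.0103]
tcp_rot: [179.7, -0.0, 89.9]
wrist_force: [0.2, -0.9, 0.4]
opening: 0.085
pos [0.4269 0.062  0.0103] t 21.8167 op 0.085 F [ 0.2 -0.9  0.4] DELTA cm [ 0.03 -0.33  0.53] rad [ 0.005 -0.001 -0.002]
```

```bash

python3 -m pendant '[[[0,-0.33,0.5,0.005,0,0,100],[0,0,0,0,0,0,100],[0,0,0,0,0,0,100],[0,0,0,0,0,0,0],[0,0,0,0,0,0,0]]]'
python3 d.py .4236 .0623 .005 90
python3 -m pendant '[[[0,0,0,0,0,0,0],[0,0,0,0,0,0,0],[0,0,0,0,0,0,0]]]'
python3 -m pendant '[[[0,0,-3,0,0,0,0],[0,0,-3.5,0,0,0,0],[0,0,-3.5,0,0,0,0],[0,0,-3.5,0,0,0,0],[0,0,-1.5,0,0,0,0]]]'
python3 -m pendant '[[[-1,1.5,-0.5,0,0,0,0],[-2.3,3,0,0,0,0,0],[-2.3,3,0,0,0,0,0],[-2.3,3,0,0,0,0,0],[-1.5,1.8,0,0,0,0,0]]]'
python3 -m pendant '[[[-0.4,0.4,0,0,0,0,0],[0,0,0,0,0,0,0],[0,0,0,0,0,0,0]]]'
python3 d.py .6047 -.0780 .16 90
```

```text
time: 22.23
ee_pos: [0.424, 0.0621, 0.0071]
tcp_rot: [179.9, -0.0, 89.9]
wrist_force: [-0.5, -0.8, 10.9]
opening: 0.0639
pos [0.424  0.0621 0.0071] t 22.2333 op 0.0639 F [-0.5 -0.8 10.9] DELTA cm [ 0.02 -0.04  0.21] rad [ 0.001 -0.001 -0.002]
time: 22.48
ee_pos: [0.4239, 0.0621, 0.0087]
tcp_rot: [179.9, -0.0, 89.9]
wrist_force: [0.4, 0.3, -4.3]
opening: 0.0603
time: 22.9
ee_pos: [0.4192, 0.0614, 0.1575]
tcp_rot: [-179.3, 0.1, 89.9]
wrist_force: [0.5, 0.1, -3.5]
opening: 0.06
time: 23.32
ee_pos: [0.5465, -0.0333, 0.1677]
tcp_rot: [-179.8, -0.0, 90.3]
wrist_force: [-0.5, 0.1, -3.6]
opening: 0.0603
time: 23.57
ee_pos: [0.5529, -0.0407, 0.1643]
tcp_rot: [-179.6, -0.0, 90.0]
wrist_force: [0.2, 0.1, -3.2]
opening: 0.0598
pos [ 0.5529 -0.0407  0.1643] t 23.5667 op 0.0598 F [ 0.2  0.1 -3.2] DELTA cm [-3.74  5.18  0.39] rad [-0.007 -0.001  0.001]
```

```bash

python3 -m pendant '[[[-1.8,2.5,0,-0.007,0,0,0],[-1.7,2.4,0,0,0,0,0],[0,0,0,0,0,0,0],[0,0,0,0,0,0,0]]]'
python3 d.py .6047 -.0780 .15 90
python3 -m pendant '[[[0,0,0,0,0,0,0]]]' >/dev/null
python3 d.py .6047 -.0780 .15 90
```

```text
time: 23.9
ee_pos: [0.5999, -0.0729, 0.1631]
tcp_rot: [-179.8, -0.1, 90.3]
wrist_force: [0.0, 0.6, -4.0]
opening: 0.0603
pos [ 0.5999 -0.0729  0.1631] t 23.9 op 0.0603 F [ 0.   0.6 -4. ] DELTA cm [-0.52  0.48  1.31] rad [-0.004 -0.002  0.004]
pos [ 0.5992 -0.0721  0.1629] t 23.9833 op 0.0599 F [ 0.1 -0.4 -3.4] DELTA cm [-0.59  0.55  1.28] rad [-0.005 -0.002  0.005]
```

```bash

python3 -m pendant '[[[-0.59,0.55,0,-0.005,-0.002,0.005,0],[0,0,0,0,0,0,0],[-0.05,0.05,0,0,0,0,0],[0,0,0,0,0,0,0],[0,0,0,0,0,0,0]]]'
python3 d.py .6047 -.0780 .1227 90
python3 -m pendant '[[[0,0,1.1,0,0,0,0],[0,0,1.1,0,0,0,0],[0,0,0,0,0,0,0]]]'
python3 d.py .6047 -.0780 .1227 90
```

```text
time: 24.4
ee_pos: [0.6035, -0.0763, 0.1644]
tcp_rot: [179.9, -0.0, 90.1]
wrist_force: [-0.0, 0.2, -4.4]
opening: 0.0599
pos [ 0.6035 -0.0763  0.1644] t 24.4 op 0.0599 F [-0.   0.2 -4.4] DELTA cm [-0.18  0.11  4.17] rad [ 0.002 -0.     0.002]
time: 24.65
ee_pos: [0.6036, -0.076, 0.1411]
tcp_rot: [179.8, -0.0, 90.2]
wrist_force: [0.1, -0.3, -5.3]
opening: 0.0602
pos [ 0.6036 -0.076   0.1411] t 24.65 op 0.0602 F [ 0.1 -0.3 -5.3] DELTA cm [-0.2   0.11  1.84] rad [ 0.003 -0.     0.003]
```

```bash

python3 -m pendant '[[[-0.2,0.1,0,0.002,0,0.003,0],[0,0,0,0,0,0,0],[0,0,1.2,0,0,0,0],[0,0,0.5,0,0,0,0],[0,0,0.1,0,0,0,0]]]'
python3 d.py .6047 -.0780 .1227 90
```

```text
time: 25.07
ee_pos: [0.6045, -0.0783, 0.1223]
tcp_rot: [179.9, -0.0, 89.9]
wrist_force: [-6.9, 1.0, 23.9]
opening: 0.0599
pos [ 0.6045 -0.0783  0.1223] t 25.0667 op 0.0599 F [-6.9  1.  23.9] DELTA cm [ 0.03  0.02 -0.04] rad [ 0.002 -0.    -0.001]
```

```bash

python3 -m pendant '[[[0,0,0,0,0,0,100],[0,0,0,0,0,0,100],[0,0,0,0,0,0,100],[0,0,-2.5,0,0,0,100],[0,0,-3.5,0,0,0,100]]]'
python3 -m pendant '[[[0,0,-3.5,0,0,0,100],[0,-3,-3,0,0,0,100],[0,-3.5,0,0,0,0,100],[0,-3.5,0,0,0,0,100],[0,-3,0,0,0,0,100]]]'
python3 - <<'E'
from h import *
a=bot.camera('top');b=bot.camera('scene');save(a,'top4.png');save(b,'scene4.png')
f=lambda i,x,y,n:cv2.resize(i[y-int(n*.75):y+int(n*.75),x-n:x+n],(400,300),interpolation=cv2.INTER_CUBIC)
save(np.vstack([np.hstack([f(a,378,190,40),f(b,105,205,44)]),np.hstack([f(b,312,245,44),f(b,208,230,40)])]),'z4.png')
E
python3 d.py .45 -.08 .2 90
```

```text
time: 25.48
ee_pos: [0.6022, -0.078, 0.1767]
tcp_rot: [-179.6, -0.1, 89.9]
wrist_force: [0.3, -0.1, -0.1]
opening: 0.0854
time: 25.9
ee_pos: [0.4756, -0.0781, 0.2474]
tcp_rot: [-180.0, -0.0, 90.0]
wrist_force: [0.1, 0.4, 0.0]
opening: 0.0851
pos [ 0.4738 -0.0781  0.2481] t 26.0 op 0.0859 F [1.8 0.7 0.4] DELTA cm [-0.19 -2.38  4.81] rad [-0. -0. -0.]
```

View pics/z4.png

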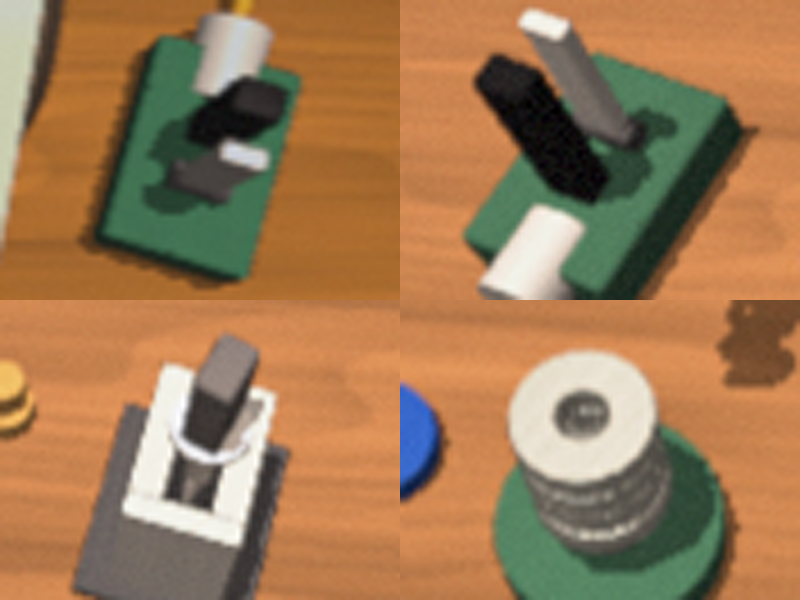

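The four rings are stacked flat with the shaft visible in the top ring's hole at (582,412). The pump stands with its trigger on the robot's side.

```bash
python3 - <<'E'
from h import *
from scipy.optimize import least_squares
np.set_printoptions(precision=4,suppress=True)
P=lambda c,q,z:print(c,q,z,at(c,q,z))
for n,c,q in(('trig','top',(386.6,191.4)),('grip','top',(389.6,180.2)),('trig','scene',(93.3,177.5)),('grip','scene',(84.8,188.1))):print(n,end=' ');P(c,q,.15)
for q in((369.6,167.6),(398,174.4),(387,215),(358,207.4)):P('top',q,.04)
print('handle');P('top',(204,154.7),.166);P('scene',(318.4,225.6),.166)
obs=[('top',(386.6,191.4),(-.019,0,.15)),('top',(389.6,180.2),(.014,0,.15)),('scene',(93.3,177.5),(-.019,0,.15)),('scene',(84.8,188.1),(.014,0,.15)),
('top',(369.6,167.6),(.065,.045,.04)),('top',(398,174.4),(.065,-.045,.04)),('top',(387,215),(-.065,-.045,.04)),('top',(358,207.4),(-.065,.045,.04))]
def W(v,p):
    c,s=np.cos(v[2]),np.sin(v[2]);return [v[0]+c*p[0]-s*p[1],v[1]+s*p[0]+c*p[1],p[2]]
r=least_squares(lambda v:np.concatenate([proj(c,W(v,p))-q for c,q,p in obs]),[.53,-.35,-.3])
print(r.x[:2],np.degrees(r.x[2]),r.fun.round(1)); print('squeeze centre',W(r.x,(.007,0,.135)))
# disc & brass & white
for c,(x0,y0,w,h) in(('top',(125,188,40,45)),('scene',(366,176,46,40))):
    im=cv2.cvtColor(cv2.imread(f'pics/{c}0.png'),cv2.COLOR_BGR2HSV)[y0:y0+h,x0:x0+w].astype(int)
    brass=(im[...,1]>120)&(abs(im[...,0]-24)<8)&(im[...,2]>120)
    m=((im[...,2]<75)|brass).astype(np.uint8)
    n,l,s,ce=cv2.connectedComponentsWithStats(m)
    # component nearest the middle
    i=min(range(1,n),key=lambda i:np.hypot(*(ce[i]-[w/2,h/2]))-s[i,4]*.02)
    cn,_=cv2.findContours((l==i).astype(np.uint8),cv2.RETR_EXTERNAL,cv2.CHAIN_APPROX_NONE)
    e=cv2.fitEllipse(cv2.convexHull(max(cn,key=len)));p=np.array(e[0])+(x0,y0);print(c,'disc',p,np.round(e[1],1),at(c,p,.068))
    ys,xs=np.nonzero(brass);pts=np.array([at(c,(x+x0,y+y0),.082)[:2] for x,y in zip(xs,ys)]);
    pts=pts[np.linalg.norm(pts-np.median(pts,0),axis=1)<.025]
    print('brass',pts.mean(0),len(pts)); u,sv,vt=np.linalg.svd(pts-pts.mean(0));print(sv,np.degrees(np.arctan2(vt[0,1],vt[0,0])))
    wh=(im[...,1]<35)&(im[...,2]>190);ys,xs=np.nonzero(wh);print('white',[(at(c,(x+x0,y+y0),.068)[:2]).round(4).tolist() for x,y in zip(xs,ys)])
E
```

```text
trig top (386.6, 191.4) 0.15 [ 0.5122 -0.3424  0.15  ]
grip top (389.6, 180.2) 0.15 [ 0.5432 -0.352   0.15  ]
trig scene (93.3, 177.5) 0.15 [ 0.5157 -0.3392  0.15  ]
grip scene (84.8, 188.1) 0.15 [ 0.5449 -0.3499  0.15  ]
top (369.6, 167.6) 0.04 [ 0.6022 -0.3252  0.04  ]
top (398, 174.4) 0.04 [ 0.581 -0.409  0.04 ]
top (387, 215) 0.04 [ 0.4591 -0.3706  0.04  ]
top (358, 207.4) 0.04 [ 0.4819 -0.2862  0.04  ]
handle
top (204, 154.7) 0.166 [0.6132 0.1562 0.166 ]
scene (318.4, 225.6) 0.166 [0.6138 0.1614 0.166 ]
[ 0.5311 -0.3471] -16.867809820520108 [-0.3 -0.3 -0.3 -0.5 -0.7 -1.  -0.5 -0.2 -0.8 -1.4  0.   0.3  0.3  1.1
 -0.3 -0. ]
squeeze centre [np.float64(0.5378268918871607), np.float64(-0.3491115970345627), 0.135]
top disc [143.3313 211.1217] [22.9 23.9] [0.4692 0.3442 0.068 ]
brass [0.4692 0.3446] 93
[0.0951 0.0826] -65.35617768066972
white [[0.4257, 0.3493], [0.4228, 0.3492], [0.4199, 0.3491], [0.4199, 0.3461], [0.417, 0.3489]]
scene disc [388.8293 196.5162] [24.6 30.1] [0.4718 0.3445 0.068 ]
brass [0.4697 0.345 ] 125
[0.1109 0.1005] -42.53264065479362
white [[0.4206, 0.348], [0.4204, 0.3505], [0.4236, 0.3477], [0.4234, 0.3501], [0.4268, 0.3449], [0.4266, 0.3474], [0.4264, 0.3498], [0.4296, 0.347], [0.4294, 0.3495], [0.4366, 0.3294], [0.4396, 0.3291], [0.4425, 0.3288], [0.4424, 0.3312], [0.4453, 0.3309], [0.4452, 0.3334]]
```

```bash

python3 -m pendant '[[[0,0,0,0,0,0.1,100],[-2,0,0,0,0,0.1,100],[-3,0,0,0,0,0.1,100],[-3.5,1,0,0,0,0,100],[-3.5,1,0,0,0,0,100]]]' 40
python3 -m pendant '[[[-3.5,0,0,0,0,0,100],[-3.5,0,0,0,0,0,100],[-2.5,0,0,0,0,0,100],[0,0,0,0,0,0,100]]]'
python3 d.py .538 -.349 .2 73
```

```text
time: 26.42
ee_pos: [0.4646, -0.1991, 0.2504]
tcp_rot: [179.6, -0.1, 72.4]
wrist_force: [0.2, 1.6, 0.5]
opening: 0.0858
time: 26.75
ee_pos: [0.4356, -0.2998, 0.2487]
tcp_rot: [179.5, -0.0, 72.2]
wrist_force: [0.6, -0.6, -0.4]
opening: 0.0855
pos [ 0.4356 -0.2998  0.2487] t 26.75 op 0.0855 F [ 0.6 -0.6 -0.4] DELTA cm [-1.57 11.21  4.97] rad [ 0.008 -0.001 -0.013]
```

```bash

python3 -m pendant '[[[-0.5,3.3,0,0.008,0,-0.013,100],[-0.5,3.3,0,0,0,0,100],[-0.3,2.5,1,0,0,0,100],[0,0,2,0,0,0,100],[0,0,0,0,0,0,100]]]' 
python3 -m pendant '[[[0,0,0,0,0,0,100]]]' >/dev/null
python3 d.py .538 -.349 .2 73
```

```text
time: 27.17
ee_pos: [0.5219, -0.3428, 0.2157]
tcp_rot: [-180.0, -0.1, 72.7]
wrist_force: [-0.8, 0.5, -0.9]
opening: 0.0855
pos [ 0.5223 -0.3424  0.2152] t 27.25 op 0.0853 F [-0.2 -0.7  0.5] DELTA cm [-0.16  1.69  1.52] rad [-0.002 -0.002 -0.005]
```

```bash

python3 -m pendant '[[[-0.16,1.69,0,0,0,-0.005,100],[0,0.1,1,0,0,0,100],[0,0,1,0,0,0,100],[0,0,0,0,0,0,100],[0,0,0,0,0,0,100]]]' 
python3 d.py .538 -.349 .112 73
python3 - <<'E'
from h import *
b=bot.camera('scene')
save(cv2.resize(b[120:240,40:200],(800,600),interpolation=cv2.INTER_CUBIC),'g5.png')
E
```

```text
time: 27.67
ee_pos: [0.5384, -0.3474, 0.1973]
tcp_rot: [180.0, -0.1, 73.1]
wrist_force: [0.1, -0.5, 0.6]
opening: 0.0854
pos [ 0.5384 -0.3474  0.1973] t 27.6667 op 0.0854 F [ 0.1 -0.5  0.6] DELTA cm [-0.17  0.01  8.53] rad [ 0.001 -0.001  0.001]
```

View pics/g5.png

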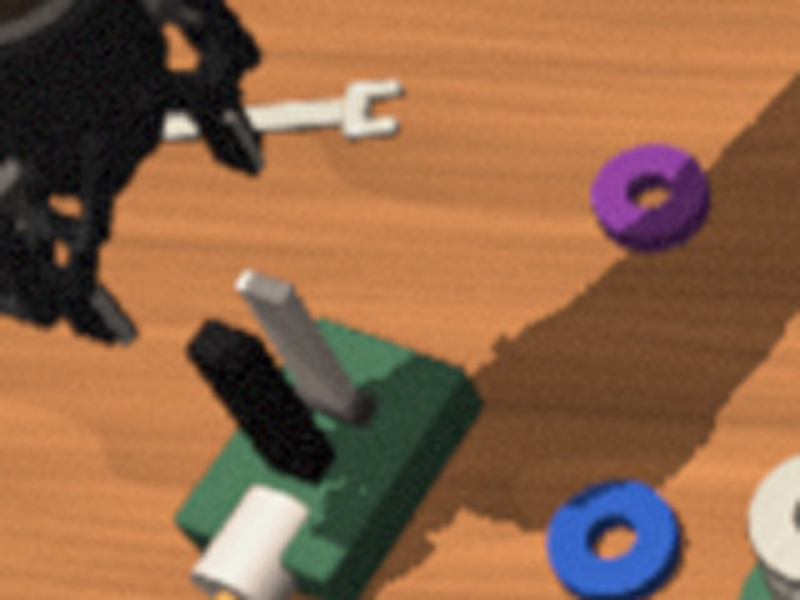

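The open fingers line up along the trigger–grip direction and stand above it. I'll descend.

```bash

python3 -m pendant '[[[-0.15,0,2,0,0,0,100],[0,0,2,0,0,0,100],[0,0,0,0,0,0,100]]]' 
python3 d.py .538 -.349 .112 73
python3 -m pendant '[[[0,0,1.8,0,0,0,100],[0,0,1.5,0,0,0,100],[0,0,0.6,0,0,0,100],[0,0,0,0,0,0,100]]]' 
python3 d.py .538 -.349 .112 73
```

```text
time: 27.97
ee_pos: [0.5375, -0.3489, 0.1599]
tcp_rot: [179.7, 0.0, 73.1]
wrist_force: [-1.0, 1.1, -1.2]
opening: 0.0859
pos [ 0.5375 -0.3489  0.1599] t 27.9667 op 0.0859 F [-1.   1.1 -1.2] DELTA cm [0.   0.03 4.79] rad [0.005 0.    0.001]
time: 28.3
ee_pos: [0.5372, -0.349, 0.1251]
tcp_rot: [179.4, 0.1, 73.0]
wrist_force: [-0.5, -0.3, 0.1]
opening: 0.0855
pos [ 0.5372 -0.349   0.1251] t 28.3 op 0.0855 F [-0.5 -0.3  0.1] DELTA cm [0.03 0.06 1.31] rad [0.01  0.001 0.   ]
```

```bash

python3 -m pendant '[[[0,0.06,1.1,0.01,0,0,100],[0,0,0,0,0,0,100],[0,0,0,0,0,0,20],[0,0,0,0,0,0,20],[0,0,0,0,0,0,20]]]' 
python3 d.py .538 -.349 .112 73
python3 -m pendant '[[[0,0,0,0,0,0,20],[0,0,0,0,0,0,20],[0,0,0,0,0,0,20],[0,0,0,0,0,0,20],[0,0,0,0,0,0,20]]]' 
python3 d.py .538 -.349 .112 73
python3 - <<'E'
from h import *
b=bot.camera('scene')
save(cv2.resize(b[140:230,40:160],(800,600),interpolation=cv2.INTER_CUBIC),'g6.png')
E
```

```text
time: 28.72
ee_pos: [0.5383, -0.3497, 0.1179]
tcp_rot: [179.9, 0.2, 73.0]
wrist_force: [-7.3, 2.3, 4.8]
opening: 0.0516
pos [ 0.5383 -0.3497  0.1179] t 28.7167 op 0.0516 F [-7.3  2.3  4.8] DELTA cm [ 0.06 -0.05  0.59] rad [0.002 0.003 0.   ]
time: 29.13
ee_pos: [0.5385, -0.3499, 0.1192]
tcp_rot: [179.9, 0.2, 73.0]
wrist_force: [2.0, -0.2, -1.7]
opening: 0.0366
pos [ 0.5385 -0.3499  0.1192] t 29.1333 op 0.0366 F [ 2.  -0.2 -1.7] DELTA cm [ 0.07 -0.07  0.72] rad [ 0.002  0.003 -0.001]
```

View pics/g6.png

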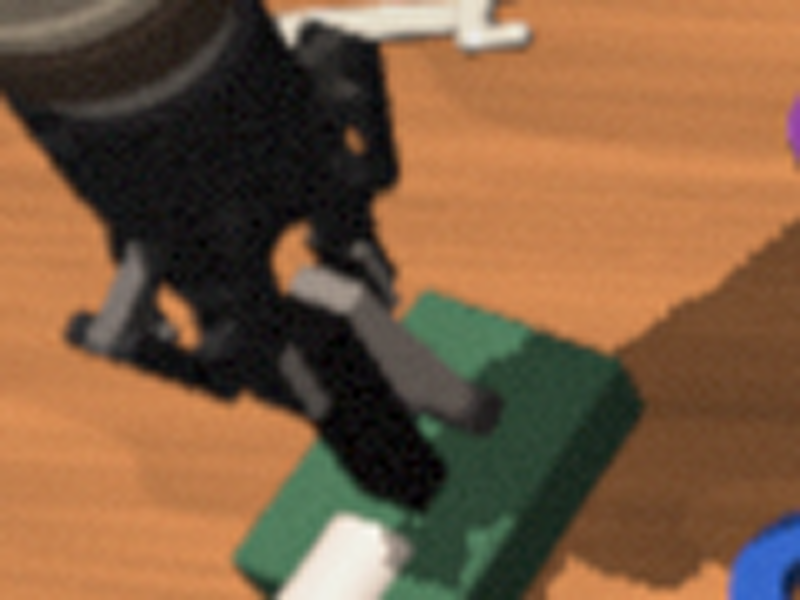

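The trigger is tilted against the grip and the opening reads 36.6 mm, against 36 expected at the stop. I'll hold it with a firmer grip for over half a second.

```bash

python3 -m pendant '[[[0,0,0,0,0,0,10],[0,0,0,0,0,0,10],[0,0,0,0,0,0,10],[0,0,0,0,0,0,10],[0,0,0,0,0,0,10]]]' 70
python3 -m pendant '[[[0,0,0,0,0,0,10],[0,0,0,0,0,0,10],[0,0,0,0,0,0,10],[0,0,0,0,0,0,10],[0,0,0,0,0,0,10]]]'
python3 d.py .538 -.349 .112 73
python3 - <<'E'
from h import *
b=bot.camera('scene')
save(cv2.resize(b[140:230,40:160],(800,600),interpolation=cv2.INTER_CUBIC),'g7.png')
E
```

```text
time: 29.6
ee_pos: [0.539, -0.3501, 0.1195]
tcp_rot: [179.8, 0.2, 72.9]
wrist_force: [3.3, -1.4, -0.6]
opening: 0.0348
time: 30.02
ee_pos: [0.539, -0.35, 0.1194]
tcp_rot: [179.8, 0.2, 72.9]
wrist_force: [3.7, -0.4, -0.5]
opening: 0.0353
pos [ 0.539  -0.35    0.1194] t 30.0167 op 0.0353 F [ 3.7 -0.4 -0.5] DELTA cm [ 0.07 -0.13  0.74] rad [ 0.003  0.004 -0.001]
```

View pics/g7.png

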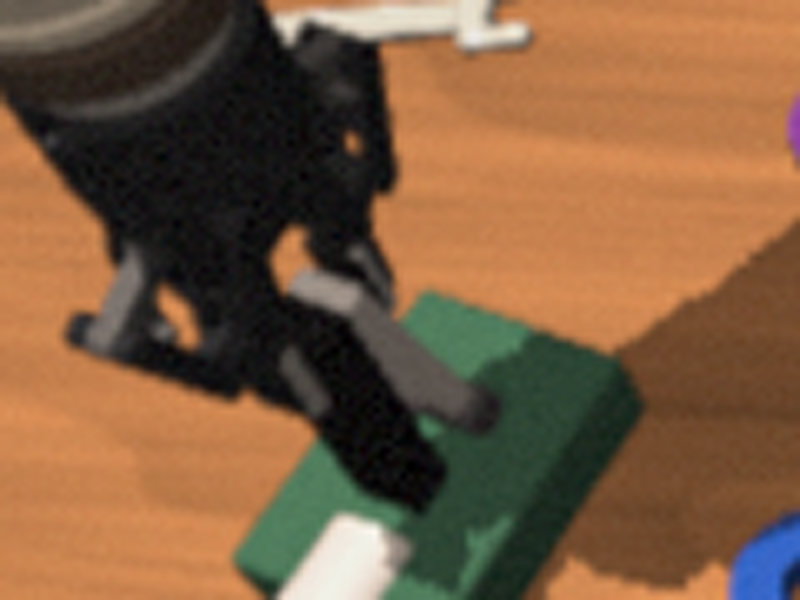

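```bash

python3 -m pendant '[[[0,0,0,0,0,0,100],[0,0,0,0,0,0,100],[0,0,0,0,0,0,100],[0,0,0,0,0,0,100],[0,0,-2,0,0,0,100]]]' 
python3 -m pendant '[[[0,0,-3.5,0,0,0,100],[0,0,-3.5,0,0,0,100],[0,0,-3.5,0,0,0,100],[2.5,-1,-0.5,0,0,0,100],[4,-0.5,0,0,0,0,100]]]' 
python3 -m pendant '[[[4,0,0,0,0,0,100],[4,0,0,0,0,0,100],[4,0,0,0,0,0,100],[4,0,0,0,0,0,100],[4,0,0,0,0,0,100]]]' 
python3 -m pendant '[[[4,0,0,0,0,0,100],[4,0,0,0,0,0,100],[0,0,0,0,0,0,100]]]' 
python3 d.py .6135 .158 .25 73
python3 - <<'E'
from h import *
from scipy.optimize import least_squares
np.set_printoptions(precision=4,suppress=True)
obs=[('top',(229.3,151.3),(.055,-.045,.01)),('top',(193.3,178.9),(-.055,.045,.01)),('top',(196,167.7),(-.035,.028,.1)),('top',(200.3,168.9),(-.035,.012,.1)),('top',(208.7,170.7),(-.035,-.012,.1)),('top',(214,172),(-.035,-.028,.1)),('scene',(304.3,226.3),(-.035,-.028,.1)),('scene',(328.5,232.9),(-.035,.028,.1))]
def W(v,p):
    c,s=np.cos(v[2]),np.sin(v[2]);return [v[0]+c*p[0]-s*p[1],v[1]+s*p[0]+c*p[1],p[2]]
r=least_squares(lambda v:np.concatenate([proj(c,W(v,p))-q for c,q,p in obs]),[.62,.157,-.3])
print(r.x[:2],np.degrees(r.x[2]),r.fun.reshape(-1,2).round(1)); 
a=bot.camera('top');b=bot.camera('scene');save(a,'top8.png');save(b,'scene8.png')
f=lambda i,x,y,n:cv2.resize(i[y-int(n*.75):y+int(n*.75),x-n:x+n],(400,300),interpolation=cv2.INTER_CUBIC)
save(np.vstack([np.hstack([f(a,208,160,24),f(b,312,240,32)]),np.hstack([f(a,146,212,24),f(b,105,205,44)])]),'z8.png')
E
```

```text
time: 30.48
ee_pos: [0.5354, -0.3485, 0.1351]
tcp_rot: [-179.6, 0.1, 73.0]
wrist_force: [0.1, -0.1, -0.1]
opening: 0.0852
time: 30.9
ee_pos: [0.5417, -0.2867, 0.2542]
tcp_rot: [179.9, 0.2, 72.6]
wrist_force: [0.6, 1.0, -0.0]
opening: 0.0852
time: 31.32
ee_pos: [0.6044, -0.0903, 0.2608]
tcp_rot: [179.0, 0.1, 72.3]
wrist_force: [0.0, -0.1, -0.3]
opening: 0.0854
time: 31.57
ee_pos: [0.6311, -0.0043, 0.2624]
tcp_rot: [178.7, -0.1, 72.7]
wrist_force: [0.0, -1.2, 0.1]
opening: 0.0851
pos [ 0.6311 -0.0043  0.2624] t 31.5667 op 0.0851 F [ 0.  -1.2  0.1] DELTA cm [14.96 -6.54  1.12] rad [ 0.022 -0.002 -0.006]
[0.6202 0.1558] -13.26730458431946 [[ 0.1 -0.4]
 [-0.8 -0.6]
 [-1.1 -0.5]
 [-0.  -0.5]
 [-0.4 -0.4]
 [-0.3 -0.5]
 [-1.3 -1.2]
 [-0.5 -1.1]]
```

View pics/z8.png

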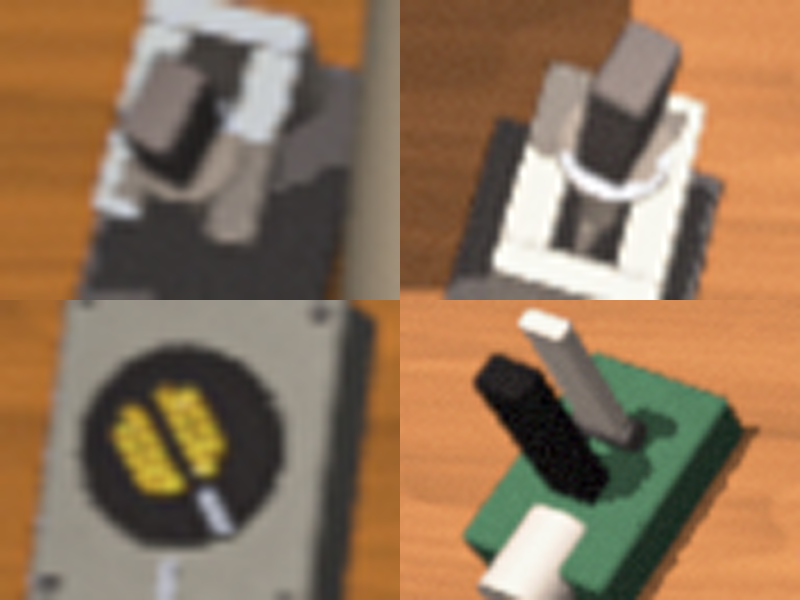

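The trigger is back upright. The tuner's handle is yawed about −17°, the slot is at about +28° and the mark is at about −6°. I'll turn the wrist to match the handle.

```bash

python3 -m pendant '[[[0,0,0,0.022,0,0.12,100],[0,0,0,0,0,0.12,100],[0,0,0,0,0,0.12,100],[0,0,0,0,0,0.12,100],[0,0,0,0,0,0.12,100]]]' 30 >/dev/null
python3 -m pendant '[[[0,0,0,0,0,0.12,100],[0,0,0,0,0,0.12,100],[0,0,0,0,0,0.12,100],[0,0,0,0,0,0.12,100],[0,0,0,0,0,0.12,100]]]'>/dev/null
python3 -m pendant '[[[0,0,0,0,0,0.12,100],[0,0,0,0,0,0.12,100],[0,0,0,0,0,0.06,100],[0,0,0,0,0,0,100]]]'
python3 d.py .6135 .158 .2 -16
python3 - <<'E'
from h import *
for c,s,o,q in(('top',8.333,(184,142),[(160,58),(208,72),(181,150),(128,122)]),('scene',6.25,(280,216),[(232,22),(280,38),(248,115),(195,100)])):
    p=[at(c,np.array(k)/s+o,.166)[:2] for k in q];p=np.array(p)
    a=lambda d:np.degrees(np.arctan2(d[1],d[0]))
    print(c,p.mean(0).round(4),np.linalg.norm(np.roll(p,-1,0)-p,axis=1).round(3),a(p[0]-p[3]),a(p[1]-p[2]),a(p[0]-p[1]))
E
```

```text
time: 32.83
ee_pos: [0.6203, -0.0939, 0.2695]
tcp_rot: [-177.0, -0.5, -9.8]
wrist_force: [0.1, 0.6, 0.7]
opening: 0.0855
pos [ 0.6203 -0.0939  0.2695] t 32.8333 op 0.0855 F [0.1 0.6 0.7] DELTA cm [ -5.01 -24.32   8.18] rad [-0.052 -0.005  0.109]
top [0.615  0.1553] [0.017 0.028 0.02  0.024] -25.150001141266703 -17.80515357472062 73.17801566823647
scene [0.6168 0.161 ] [0.016 0.031 0.017 0.032] 157.33925281470377 159.21458290621862 -107.66869347703188
```

```bash

python3 -m pendant '[[[0,0,0,-0.052,-0.005,0.1,100],[0,0,0,0,0,0.04,100],[0,0,0,0,0,0,100]]]'
python3 d.py .615 .158 .22 -18
python3 -m pendant '[[[0,-2,0,0,0,0,100],[-0.6,-3.5,0,0,0,0,100],[-0.8,-3.5,0,0,0,0,100],[-0.8,-3.5,0,0,0,0,100],[-0.8,-3.5,0,0,0,0,100]]]'
python3 -m pendant '[[[-0.5,-2.5,0,0,0,0,100],[0,0,0,0,0,0,100],[0,0,0,0,0,0,100]]]'
python3 d.py .615 .158 .22 -18
```

```text
time: 33.08
ee_pos: [0.6095, -0.1415, 0.2708]
tcp_rot: [-178.2, -0.1, -13.8]
wrist_force: [-0.1, 0.7, 0.3]
opening: 0.0855
pos [ 0.6095 -0.1415  0.2708] t 33.0833 op 0.0855 F [-0.1  0.7  0.3] DELTA cm [ -6.61 -29.04   6.01] rad [-0.032  0.     0.074]
time: 33.5
ee_pos: [0.5985, -0.041, 0.2793]
tcp_rot: [-174.8, -0.0, -6.3]
wrist_force: [0.6, 0.3, 0.3]
opening: 0.0853
time: 33.75
ee_pos: [0.5939, -0.0165, 0.2836]
tcp_rot: [-174.1, -0.2, -4.3]
wrist_force: [0.6, 0.4, -0.5]
opening: 0.0853
pos [ 0.5939 -0.0165  0.2836] t 33.75 op 0.0853 F [ 0.6  0.4 -0.5] DELTA cm [  0.77 -16.81   8.14] rad [-0.103  0.01   0.238]
```

```bash
python3 -c "
from h import *;o=bot.get_obs();print(o['q'],o['qd'],o['time'])"
python3 -m pendant '[[[0,0,0,0,0,0,100],[0,0,0,0,0,0,100],[0,0,0,0,0,0,100]]]'
python3 -c "
from h import *;o=bot.get_obs();print(o['q'],o['qd'],o['time'])"
```

```text
[ -4.41755837  12.62247207  24.42835309 101.65541098   5.90235712
 179.92399223] [ 2.69821219 -0.8625487  -0.3426012   0.18645071  0.77656099 -0.0217896 ] 33.75
time: 34.0
ee_pos: [0.5941, -0.0154, 0.2838]
tcp_rot: [-174.1, -0.2, -4.2]
wrist_force: [0.2, 0.1, -1.0]
opening: 0.0856
[ -4.30816823  12.62348741  24.44343907 101.63354257   5.89140282
 179.91880984] [-0.15115891  0.2953452   0.14777546 -0.11726199 -0.10019737  0.07127319] 34.0
```

q6 sits at its limit, since yaw = q1+180−q6. I'll use the half-turn-equivalent yaw of 162 instead.

```bash

R='see rows'
python3 -m pendant '[[[0,0,0,-0.05,0,-0.12,100],[0,0,0,-0.05,0,-0.12,100],[0,0,0,0,0,-0.12,100],[0,0,0,0,0,-0.12,100],[0,0,0,0,0,-0.12,100]]]'
python3 -m pendant '[[[0,0,0,0,0,-0.12,100],[0,0,0,0,0,-0.12,100],[0,0,0,0,0,-0.12,100],[0,0,0,0,0,-0.12,100],[0,0,0,0,0,-0.12,100]]]' >/dev/null
python3 -m pendant '[[[0,0,0,0,0,-0.12,100],[0,0,0,0,0,-0.12,100],[0,0,0,0,0,-0.12,100],[0,0,0,0,0,-0.12,100],[0,0,0,0,0,-0.12,100]]]'
python3 -m pendant '[[[0,0,0,0,0,-0.12,100],[0,0,0,0,0,-0.12,100],[0,0,0,0,0,-0.12,100],[0,0,0,0,0,-0.12,100],[0,0,0,0,0,-0.12,100]]]' >/dev/null
python3 d.py .615 .158 .22 162
```

```text
time: 34.42
ee_pos: [0.5949, -0.0192, 0.2823]
tcp_rot: [179.7, -0.7, 30.4]
wrist_force: [-0.7, -0.6, -0.7]
opening: 0.0854
time: 35.25
ee_pos: [0.5962, -0.0269, 0.279]
tcp_rot: [179.5, 0.1, 102.0]
wrist_force: [0.4, -0.0, -0.1]
opening: 0.0853
pos [ 0.5969 -0.031   0.2773] t 35.6667 op 0.0855 F [ 0.1  0.2 -0.5] DELTA cm [11.38 15.2   5.73] rad [ 0.003  0.006 -0.422]
```

```bash

python3 -m pendant '[[[0,0,0,0,0,-0.12,100],[0,0,0,0,0,-0.12,100],[0,0,0,0,0,-0.12,100],[0,0,0,0,0,-0.06,100],[0,0,0,0,0,0,100]]]'
python3 -m pendant '[[[0.8,3.4,0,0,0,0,100],[0.8,3.6,0,0,0,0,100],[0.8,3.6,0,0,0,0,100],[0.8,3,0,0,0,0,100],[0,0,0,0,0,0,100]]]'
python3 -m pendant '[[[0,0,0,0,0,0,100]]]' >/dev/null
python3 d.py .615 .158 .19 162
```

```text
time: 36.08
ee_pos: [0.5975, -0.035, 0.2757]
tcp_rot: [180.0, 0.3, 163.2]
wrist_force: [-0.2, -0.1, 1.0]
opening: 0.0853
time: 36.5
ee_pos: [0.6084, 0.1041, 0.2737]
tcp_rot: [-179.9, 0.2, 161.8]
wrist_force: [0.2, -0.6, 0.2]
opening: 0.0857
pos [0.6086 0.105  0.2733] t 36.5833 op 0.0854 F [ 0.4 -0.1 -0.8] DELTA cm [1.07 5.24 8.32] rad [-0.001  0.003 -0.004]
```

```bash

python3 -m pendant '[[[0.5,2.5,0,0,0,0,100],[0.5,2.5,0,0,0,0,100],[0,0,2,0,0,0,100],[0,0,2,0,0,0,100],[0,0,0,0,0,0,100]]]'
python3 -m pendant '[[[0,0,0,0,0,0,100]]]' >/dev/null
python3 d.py .615 .158 .205 162
```

```text
time: 37.0
ee_pos: [0.6168, 0.1537, 0.2324]
tcp_rot: [-179.9, 0.3, 161.0]
wrist_force: [-0.7, 0.4, -0.4]
opening: 0.0853
pos [0.6167 0.1527 0.2324] t 37.0833 op 0.0851 F [ 0.2 -0.2  0.3] DELTA cm [0.35 0.45 2.74] rad [-0.002  0.004 -0.02 ]
```

```bash

python3 -m pendant '[[[0.35,0.45,0,0,0.004,-0.02,100],[0,0,0,0,0,0,100],[0,0,2,0,0,0,100],[0,0,2,0,0,0,100],[0,0,1.5,0,0,0,100]]]'
python3 -m pendant '[[[0,0,0,0,0,0,100]]]' >/dev/null
python3 d.py .615 .158 .121 162
python3 - <<'E'
from h import *
b=bot.camera('scene');save(cv2.resize(b[160:300,230:410],(772,600),interpolation=cv2.INTER_CUBIC),'g9.png')
E
```

```text
time: 37.5
ee_pos: [0.6178, 0.1561, 0.1851]
tcp_rot: [179.8, 0.6, 161.8]
wrist_force: [0.1, 0.7, 0.3]
opening: 0.0851
pos [0.6172 0.1556 0.1832] t 37.5833 op 0.0852 F [-0.5 -0.6 -0.7] DELTA cm [0.33 0.14 6.21] rad [ 0.003  0.008 -0.004]
```

View pics/g9.png

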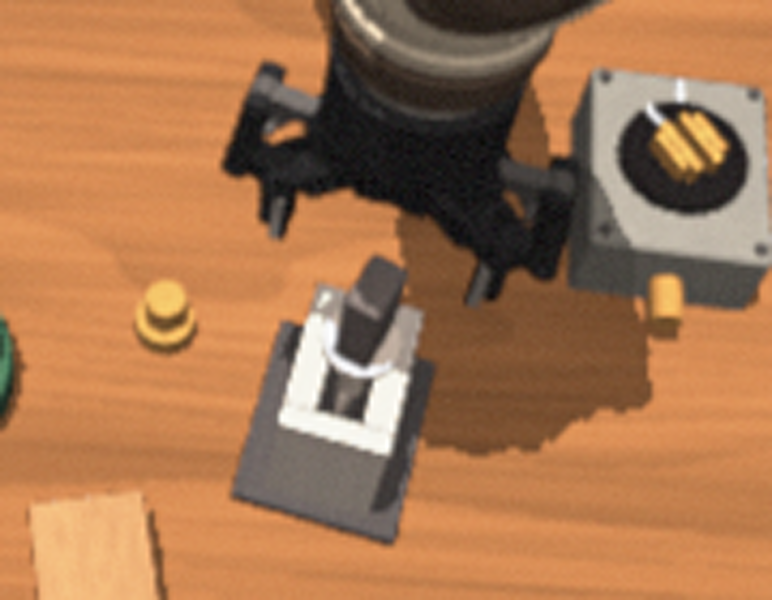

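The open fingers straddle the handle, whose top is at about (380,275). I'll descend and pinch.

```bash

python3 -m pendant '[[[0.25,0.14,0,0.003,0.008,-0.004,100],[0,0,1.8,0,0,0,100],[0,0,1.8,0,0,0,100],[0,0,0,0,0,0,100],[0,0,0,0,0,0,100]]]'
python3 d.py .615 .158 .121 162
```

```text
time: 38.05
ee_pos: [0.618, 0.1585, 0.1576]
tcp_rot: [179.7, 0.5, 162.0]
wrist_force: [0.4, 1.0, 1.0]
opening: 0.0853
pos [0.618  0.1585 0.1576] t 38.05 op 0.0853 F [0.4 1.  1. ] DELTA cm [ 0.3  -0.16  3.65] rad [0.006 0.008 0.   ]
```

```bash

python3 -m pendant '[[[0.25,-0.1,0,0.006,0.008,0,100],[0,0,1.6,0,0,0,100],[0,0,1.2,0,0,0,100],[0,0,0,0,0,0,100],[0,0,0,0,0,0,100]]]'
python3 d.py .615 .158 .121 162
```

```text
time: 38.47
ee_pos: [0.6169, 0.159, 0.1361]
tcp_rot: [179.9, 0.3, 162.0]
wrist_force: [0.7, 0.2, 0.8]
opening: 0.0855
pos [0.6169 0.159  0.1361] t 38.4667 op 0.0855 F [0.7 0.2 0.8] DELTA cm [ 0.16 -0.16  1.5 ] rad [0.002 0.004 0.   ]
```

```bash

python3 -m pendant '[[[0.16,-0.1,1.2,0.002,0.004,0,100],[0,0,0.3,0,0,0,100],[0,0,0,0,0,0,60],[0,0,0,0,0,0,40],[0,0,0,0,0,0,30]]]'
python3 -m pendant '[[[0,0,0,0,0,0,20],[0,0,0,0,0,0,15],[0,0,0,0,0,0,10],[0,0,0,0,0,0,5],[0,0,0,0,0,0,5]]]' 40
python3 -m pendant '[[[0,0,0,0,0,0,5],[0,0,0,0,0,0,5],[0,0,0,0,0,0,5]]]'
python3 d.py .615 .158 .121 162
```

```text
time: 38.88
ee_pos: [0.6153, 0.1586, 0.1216]
tcp_rot: [179.9, 0.1, 162.0]
wrist_force: [-0.4, -0.2, 0.4]
opening: 0.0518
time: 39.3
ee_pos: [0.6156, 0.1587, 0.1225]
tcp_rot: [179.9, 0.1, 162.0]
wrist_force: [0.3, 0.6, -0.0]
opening: 0.0199
time: 39.55
ee_pos: [0.6156, 0.1587, 0.1225]
tcp_rot: [179.9, 0.1, 162.0]
wrist_force: [0.8, -0.1, -0.2]
opening: 0.0197
pos [0.6156 0.1587 0.1225] t 39.55 op 0.0197 F [ 0.8 -0.1 -0.2] DELTA cm [ 0.04 -0.08  0.15] rad [0.001 0.002 0.   ]
```

```bash

python3 -m pendant '[[[0,0,-1.5,0,0,0,5],[0,0,-2.5,0,0,0,5],[0,0,-3,0,0,0,5],[0,0,-3,0,0,0,5],[0,0,-1.5,0,0,0,5]]]'
python3 -m pendant '[[[0,0,0,0,0,0,5],[0,0,0,0,0,0,5]]]'
python3 d.py .4700 .3445 .2 208
python3 - <<'E'
from h import *
b=bot.camera('scene');save(cv2.resize(b[160:280,230:390],(800,600),interpolation=cv2.INTER_CUBIC),'g10.png')
for t in('blade','tuner'):
  for r in bot.mark_of('scene',t)[:2]: print(t,r['uv'],r['confidence'])
o=bot.get_obs()['ee_pos'];print(proj('scene',o-[0,0,.0975]),proj('scene',o-[0,0,.0975-.075]))
E
```

```text
time: 39.97
ee_pos: [0.6128, 0.1579, 0.2356]
tcp_rot: [-179.8, -0.4, 162.0]
wrist_force: [0.7, -0.5, 0.5]
opening: 0.0197
time: 40.13
ee_pos: [0.6141, 0.1582, 0.2393]
tcp_rot: [-179.9, -0.1, 162.0]
wrist_force: [0.2, -0.1, -1.4]
opening: 0.0194
pos [0.6141 0.1582 0.2393] t 40.1333 op 0.0194 F [ 0.2 -0.1 -1.4] DELTA cm [19.45 13.28  3.96] rad [-0.    -0.002 -0.802]
blade [315.6, 229.6] 0.61
tuner [253.0, 299.8] 0.73
tuner [210.1, 237.3] 0.4
[315.16145812 231.10409975] [319.91375139 213.43129481]
```

View pics/g10.png

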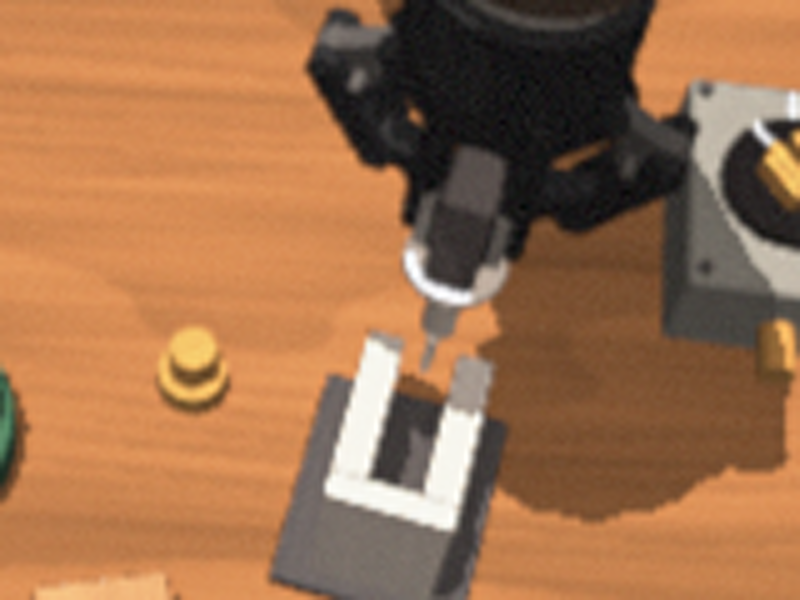

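```bash

python3 -m pendant '[[[0,0,0,0,0,-0.1,5],[0,0,0,0,0,-0.12,5],[0,0,0,0,0,-0.12,5],[0,0,0,0,0,-0.12,5],[0,0,0,0,0,-0.12,5]]]'
python3 -m pendant '[[[0,0,0,0,0,-0.12,5],[0,0,0,0,0,-0.06,5],[0,0,0,0,0,0,5],[0,0,0,0,0,0,5]]]'
python3 d.py .4700 .3446 .22 207.5
```

```text
time: 40.7
ee_pos: [0.6113, 0.1575, 0.2294]
tcp_rot: [180.0, -0.9, -163.7]
wrist_force: [-0.8, -0.1, -1.0]
opening: 0.0196
time: 41.03
ee_pos: [0.6094, 0.157, 0.2226]
tcp_rot: [179.7, -1.4, -152.6]
wrist_force: [-0.5, 0.3, -0.2]
opening: 0.0197
pos [0.6094 0.157  0.2226] t 41.0333 op 0.0197 F [-0.5  0.3 -0.2] DELTA cm [ 3.74 23.07  0.49] rad [ 0.006 -0.025 -0.002]
```

```bash

python3 -m pendant '[[[0.3,2,-0.3,0.006,-0.025,0,5],[0.6,3.4,-0.2,0,0,0,5],[0.6,3.5,-0.2,0,0,0,5],[0.6,3.5,0,0,0,0,5],[0.6,3.5,0,0,0,0,5]]]'
python3 -m pendant '[[[0.4,3,0,0,0,0,5],[0,0,0,0,0,0,5],[0,0,0,0,0,0,5]]]'
python3 d.py .4700 .3446 .2 207.5
```

```text
time: 41.45
ee_pos: [0.5126, 0.2845, 0.2235]
tcp_rot: [-180.0, -0.4, -154.0]
wrist_force: [1.0, 0.3, -0.4]
opening: 0.0198
time: 41.7
ee_pos: [0.4901, 0.3154, 0.2221]
tcp_rot: [180.0, -0.5, -154.1]
wrist_force: [0.4, -0.3, -0.6]
opening: 0.0191
pos [0.4901 0.3154 0.2221] t 41.7 op 0.0191 F [ 0.4 -0.3 -0.6] DELTA cm [0.51 3.51 2.22] rad [ 0.    -0.009 -0.027]
```

```bash

python3 -m pendant '[[[0.3,1.9,0,0,-0.009,-0.027,5],[0.2,1.6,0,0,0,0,5],[0,0,0.5,0,0,0,5],[0,0,0,0,0,0,5],[0,0,0,0,0,0,5]]]'
python3 d.py .4700 .3446 .185 207.5
python3 -m pendant '[[[0,0,0,0,0,0,5]]]' >/dev/null
python3 d.py .4700 .3446 .185 207.5
```

```text
time: 42.12
ee_pos: [0.4708, 0.3427, 0.2146]
tcp_rot: [-179.9, -0.1, -153.0]
wrist_force: [0.2, -0.1, -0.5]
opening: 0.0194
pos [0.4708 0.3427 0.2146] t 42.1167 op 0.0194 F [ 0.2 -0.1 -0.5] DELTA cm [-0.02  0.21  2.96] rad [-0.001 -0.002 -0.008]
pos [0.4713 0.3418 0.2142] t 42.2 op 0.0193 F [-1.3  0.4 -0.6] DELTA cm [-0.01  0.31  2.92] rad [-0.001 -0.003 -0.01 ]
```

```bash

python3 -m pendant '[[[0,0.31,0,0,-0.003,-0.01,5],[0,0.03,1,0,0,0,5],[0,0,1,0,0,0,5],[0,0,0.5,0,0,0,5],[0,0,0,0,0,0,5]]]'
python3 -m pendant '[[[0,0,0,0,0,0,5]]]' >/dev/null
python3 d.py .4700 .3446 .185 207.5
python3 - <<'E'
from h import *
b=bot.camera('scene');save(cv2.resize(b[150:225,345:445],(800,600),interpolation=cv2.INTER_CUBIC),'g11.png')
o=bot.get_obs()['ee_pos']
for p in(o-[0,0,.0975],[.47,.3446,.082],[.47,.3446,.068]):print((proj('scene',p)-[345,150])*8)
E
```

```text
time: 42.62
ee_pos: [0.4715, 0.3428, 0.1862]
tcp_rot: [-179.9, 0.0, -152.7]
wrist_force: [0.1, 0.1, -0.2]
opening: 0.0191
pos [0.4713 0.3426 0.1855] t 42.7 op 0.0199 F [-0.2  0.4 -0.8] DELTA cm [0.02 0.24 0.05] rad [-0.002 -0.    -0.003]
[362.94416235 334.28110487]
[363.56691236 342.05185582]
[350.32007754 366.97035435]
```

View pics/g11.png

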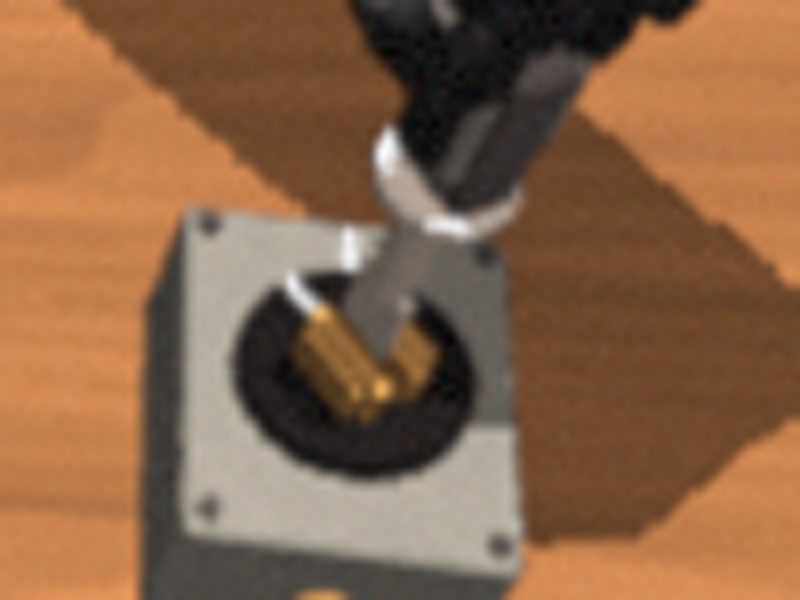

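```bash

python3 -m pendant '[[[0.05,0.24,0,-0.002,0,-0.003,5],[0,0.05,0,0,0,0,5],[0,0,0,0,0,0,5],[0,0,0,0,0,0,5]]]'
python3 d.py .4708 .3451 .168 207.5
python3 -m pendant '[[[0,0,0.6,0,0,0,5],[0,0,0.3,0,0,0,5],[0,0,0,0,0,0,5]]]'
python3 d.py .4708 .3451 .168 207.5
```

```text
time: 43.08
ee_pos: [0.4694, 0.3455, 0.1864]
tcp_rot: [180.0, 0.0, -152.5]
wrist_force: [-0.4, 0.8, -0.9]
opening: 0.0199
pos [0.4694 0.3455 0.1864] t 43.0833 op 0.0199 F [-0.4  0.8 -0.9] DELTA cm [-0.1  -0.1   1.84] rad [0.    0.001 0.001]
time: 43.33
ee_pos: [0.4696, 0.3458, 0.1771]
tcp_rot: [180.0, 0.1, -152.5]
wrist_force: [-0.4, -0.3, -0.2]
opening: 0.0193
pos [0.4696 0.3458 0.1771] t 43.3333 op 0.0193 F [-0.4 -0.3 -0.2] DELTA cm [-0.07 -0.12  0.91] rad [0.001 0.002 0.001]
```

```bash

python3 -m pendant '[[[-0.05,-0.06,0.4,0,0,0,5],[0,0,0.3,0,0,0,5],[0,0,0.1,0,0,0,5],[0,0,0,0,0,0,5]]]'
python3 d.py .4708 .3451 .168 207.5
```

```text
time: 43.67
ee_pos: [0.4703, 0.3453, 0.1676]
tcp_rot: [180.0, 0.1, -152.5]
wrist_force: [-0.0, -0.8, -0.7]
opening: 0.0199
pos [0.4703 0.3453 0.1676] t 43.6667 op 0.0199 F [-0.  -0.8 -0.7] DELTA cm [-0.04 -0.04 -0.04] rad [0.    0.001 0.001]
```

```bash

python3 -m pendant '[[[0,0,0,0,0,0.08,5],[0,0,0,0,0,0.08,5],[0,0,0,0,0,0.08,5],[0,0,0,0,0,0.08,5],[0,0,0,0,0,0.08,5]]]' 60
python3 -m pendant '[[[0,0,0,0,0,0.06,5],[0,0,0,0,0,0.04,5],[0,0,0,0,0,0,5],[0,0,0,0,0,0,5]]]'
cat > line.py <<'E'
from h import *
import sys
# angle line vs mark from white pixels in scene: sub-pixel centroids
b=bot.camera('scene');save(b,'line_%s.png'%sys.argv[1])
x0,y0=372,174;im=cv2.resize(b[y0:y0+45,x0:x0+40],None,fx=4,fy=4,interpolation=cv2.INTER_CUBIC)
hsv=cv2.cvtColor(im,cv2.COLOR_RGB2HSV).astype(int)
m=((hsv[...,1]<40)&(hsv[...,2]>190)).astype(np.uint8)
n,l,s,ce=cv2.connectedComponentsWithStats(m)
C=at('scene',(388.83+.3,196.5),.068)[:2]
for i in range(1,n):
    if s[i,4]>20:
        uv=(ce[i]+.5)/4-.5+[x0,y0];p=at('scene',uv,.068)[:2]-C
        print(uv.round(1),s[i,4],'r',np.hypot(*p).round(4),'ang',np.degrees(np.arctan2(p[1],p[0])).round(1))
E
python3 line.py a; python3 d.py .4705 .3453 .168 174
python3 - <<'E'
import cv2;b=cv2.imread('pics/line_a.png');cv2.imwrite('pics/g12.png',cv2.resize(b[165:225,355:435],(800,600),interpolation=cv2.INTER_CUBIC))
E
```

```text
time: 44.08
ee_pos: [0.4701, 0.3454, 0.1675]
tcp_rot: [179.9, 0.0, -176.2]
wrist_force: [0.0, -0.1, -0.7]
opening: 0.0195
time: 44.42
ee_pos: [0.4702, 0.3453, 0.1675]
tcp_rot: [179.9, 0.0, 177.6]
wrist_force: [-0.0, 0.9, -0.8]
opening: 0.0193
[397.  180.4] 450 r 0.0541 ang 153.2
[387.5 181.3] 264 r 0.044 ang 178.9
pos [0.4701 0.3453 0.1675] t 44.4667 op 0.0197 F [-0.6 -0.  -0.6] DELTA cm [-0.03  0.   -0.05] rad [0.001 0.    0.063]
```

View pics/g12.png

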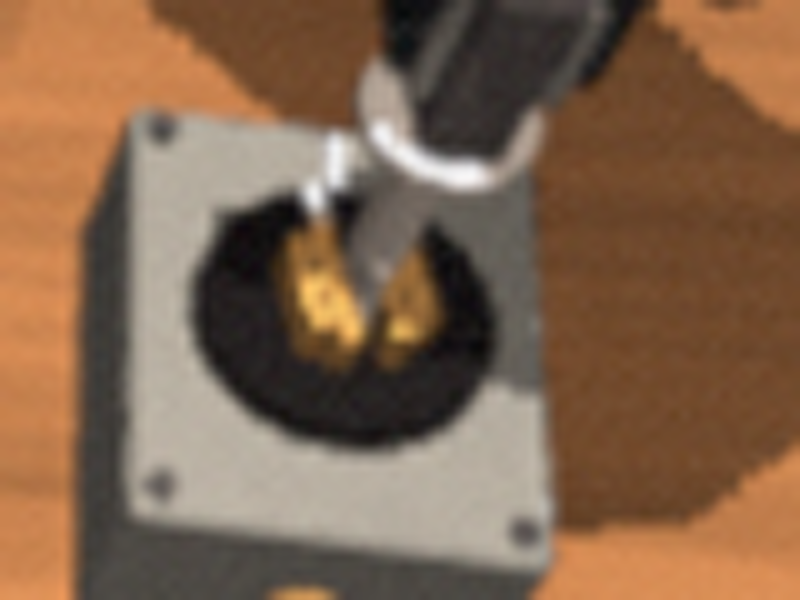

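```bash
cat > ang.py <<'E'
from h import *
import sys
# white strip angles about the disc centre, per radius band (disc/box-top heights 68 / 60 mm)
def run(b,C=np.array([.4716,.3446]),c='scene'):
    rgb=b.astype(np.float32)
    for r0,r1,z in((.022,.028,.068),(.028,.035,.068),(.038,.044,.060),(.044,.050,.060)):
        best=[]
        for a in np.arange(140,225,.5):
            v=[]
            for r in np.linspace(r0,r1,5):
                p=[C[0]+r*np.cos(np.radians(a)),C[1]+r*np.sin(np.radians(a)),z];u=proj(c,p).astype(np.float32)
                v.append(cv2.getRectSubPix(rgb,(1,1),(float(u[0]),float(u[1])))[0,0].min())
            best.append(np.mean(v))
        best=np.array(best);A=np.arange(140,225,.5);w=np.clip(best-(best.max()*.5+np.median(best)*.5),0,None)
        k=np.abs(A-A[best.argmax()])<20
        print(c,r0,'peak',best.max().round(),'med',np.median(best).round(),'ang',(A[k]*w[k]).sum()/w[k].sum())
for n in sys.argv[1:]:
    print(n);b=cv2.cvtColor(cv2.imread('pics/'+n),cv2.COLOR_BGR2RGB)
    if 'top' in n: run(b,np.array([.4692,.3444]),'top')
    else: run(b)
E
python3 ang.py scene0.png scene8.png top8.png top0.png line_a.png
```

```text
scene0.png
scene 0.022 peak 145.0 med 85.0 ang 204.01984470173485
scene 0.028 peak 194.0 med 57.0 ang 205.43344997150277
scene 0.038 peak 194.0 med 67.0 ang 198.56839377647995Traceback (most recent call last):
  File "ang.py", line 20, in <module>
    else: run(b)
          ~~~^^^
  File "ang.py", line 11, in run
    p=[C[0]+r*np.cos(np.radians(a)),C[1]+r*np.sin(np.radians(a)),z];u=proj(c,p).astype(np.float32)
                                                                      ~~~~^^^^^
  File "h.py", line 10, in proj
    c=bot.get_calibration(cam);K=np.array(c['intrinsics']);T=np.array(c['pose'])
ValueError: time passes only in moves, steps and waits
```

```bash
python3 - <<'E'
s=open('h.py').read()
s=s.replace("def ray","import functools\n@functools.lru_cache\ndef cal(n): return bot.get_calibration(n)\ndef ray").replace("c=bot.get_calibration(cam)","c=cal(cam)")
open('h.py','w').write(s)
s=open('ang.py').read().replace("(.038,.044,.060),(.044,.050,.060)","(.042,.047,.060),(.047,.052,.060)");open('ang.py','w').write(s)
E
python3 ang.py scene0.png scene8.png top8.png top0.png line_a.png
```

```text
scene0.png
scene 0.022 peak 145.0 med 85.0 ang 204.01984470173485
scene 0.028 peak 194.0 med 57.0 ang 205.43344997150277
scene 0.042 peak 173.0 med 124.0 ang 199.23950249492748
scene 0.047 peak 226.0 med 151.0 ang 173.33745982758165
scene8.png
scene 0.022 peak 163.0 med 96.0 ang 203.94027930225334
scene 0.028 peak 217.0 med 65.0 ang 205.42109669225488
scene 0.042 peak 194.0 med 139.0 ang 199.421260985649
scene 0.047 peak 243.0 med 171.0 ang 173.19334914033442
top8.png
top 0.022 peak 160.0 med 42.0 ang 208.4443439614529
top 0.028 peak 147.0 med 50.0 ang 208.82270809575692
top 0.042 peak 176.0 med 138.0 ang 172.2805462984098
top 0.047 peak 180.0 med 138.0 ang 173.1880631261617
top0.png
top 0.022 peak 168.0 med 44.0 ang 208.54175030916866
top 0.028 peak 155.0 med 54.0 ang 208.85801186480597
top 0.042 peak 186.0 med 146.0 ang 172.28723424885737
top 0.047 peak 191.0 med 146.0 ang 173.15816330571798
line_a.png
scene 0.022 peak 98.0 med 50.0 ang 149.94128927763862
scene 0.028 peak 156.0 med 53.0 ang 185.37929214465396
scene 0.042 peak 204.0 med 138.0 ang 179.79242971966445
scene 0.047 peak 230.0 med 158.0 ang 173.8283319355854
```

```bash

python3 -m pendant '[[[0,0,0,0,0,0.06,5],[0,0,0,0,0,0.06,5],[0,0,0,0,0,0.04,5],[0,0,0,0,0,0,5],[0,0,0,0,0,0,5]]]'
python3 line.py b;python3 ang.py line_b.png; python3 d.py .4705 .3453 .168 166
```

```text
time: 44.88
ee_pos: [0.4701, 0.3452, 0.1675]
tcp_rot: [180.0, -0.0, 168.5]
wrist_force: [0.4, 0.1, -0.9]
opening: 0.0198
[396.4 180. ] 478 r 0.0545 ang 155.1
[388.1 180.5] 185 r 0.0467 ang 176.9
[378.4 214.6] 31 r 0.0599 ang -30.3
line_b.png
scene 0.022 peak 97.0 med 56.0 ang 149.47813021601485
scene 0.028 peak 119.0 med 53.0 ang 176.8645151159124
scene 0.042 peak 182.0 med 104.0 ang 174.05911818119665
scene 0.047 peak 230.0 med 146.0 ang 173.84395306793655
pos [0.4701 0.3452 0.1675] t 44.9333 op 0.0195 F [-0.3  0.4 -0.8] DELTA cm [-0.04  0.02 -0.05] rad [ 0.001 -0.     0.044]
```

```bash

python3 -m pendant '[[[0,0,0,0,0,0.03,5],[0,0,0,0,0,0.02,5],[0,0,0,0,0,0,5],[0,0,0,0,0,0,5]]]'
python3 line.py c;python3 ang.py line_c.png; python3 d.py .4705 .3453 .168 166
```

```text
time: 45.27
ee_pos: [0.4701, 0.3452, 0.1675]
tcp_rot: [180.0, -0.0, 165.9]
wrist_force: [0.1, 0.2, -0.6]
opening: 0.0193
[396.  179.5] 529 r 0.0554 ang 156.3
[388.1 180.5] 189 r 0.0467 ang 176.9
[377.6 214.2] 28 r 0.0601 ang -32.3
line_c.png
scene 0.022 peak 96.0 med 58.0 ang 149.54669875896795
scene 0.028 peak 123.0 med 47.0 ang 173.62820706771578
scene 0.042 peak 180.0 med 93.0 ang 173.42872215402573
scene 0.047 peak 229.0 med 141.0 ang 173.83206136460504
pos [0.4701 0.3452 0.1675] t 45.3167 op 0.0194 F [-0.1 -0.3 -1.3] DELTA cm [-0.04  0.02 -0.05] rad [ 0.001 -0.    -0.003]
```

Aligned in the scene view (line 173.6°, mark 173.8°). I'll back the blade off within the slot's play, lift, move clear, and verify with both cameras.

```bash

python3 -m pendant '[[[0,0,0,0,0,-0.05,5],[0,0,0,0,0,-0.04,5],[0,0,0,0,0,0,5],[0,0,-0.8,0,0,0,5],[0,0,-1.2,0,0,0,5]]]'
python3 -m pendant '[[[0,0,-2,0,0,0,5],[0,0,-2,0,0,0,5],[0,0,-1,0,0,0,5],[0,0,0,0,0,0,5],[0,0,0,0,0,0,5]]]'
python3 d.py .6155 .1587 .235 162
```

```text
time: 45.73
ee_pos: [0.4694, 0.3446, 0.1863]
tcp_rot: [-179.9, -0.1, 171.3]
wrist_force: [-0.4, 0.2, -0.5]
opening: 0.0196
time: 46.15
ee_pos: [0.47, 0.345, 0.2459]
tcp_rot: [179.9, 0.1, 171.0]
wrist_force: [-0.3, -0.2, -0.3]
opening: 0.0193
pos [0.47   0.345  0.2459] t 46.15 op 0.0193 F [-0.3 -0.2 -0.3] DELTA cm [-17.27 -16.14   1.07] rad [0.003 0.002 0.158]
```

```bash

python3 -m pendant '[[[-1,-1,0,0,0,0.08,5],[-2,-2,0,0,0,0.07,5],[-2.6,-2.2,0,0,0,0,5],[-2.6,-2.2,0,0,0,0,5],[-2.4,-2,0,0,0,0,5]]]'
python3 -m pendant '[[[0,0,0,0,0,0,5],[0,0,0,0,0,0,5]]]'
python3 d.py .6155 .1587 .235 162
python3 - <<'E'
from h import *
for c in('top','scene'): save(bot.camera(c),c+'13.png')
E
python3 ang.py top13.png scene13.png
```

```text
time: 46.57
ee_pos: [0.5452, 0.2264, 0.2447]
tcp_rot: [179.8, -0.0, 162.4]
wrist_force: [0.1, -0.1, 0.0]
opening: 0.0192
time: 46.73
ee_pos: [0.5476, 0.2211, 0.2432]
tcp_rot: [179.9, -0.0, 162.1]
wrist_force: [-0.4, 0.1, -1.9]
opening: 0.0192
pos [0.5476 0.2211 0.2432] t 46.7333 op 0.0192 F [-0.4  0.1 -1.9] DELTA cm [-8.38 -3.85  0.8 ] rad [ 0.002 -0.001  0.001]
top13.png
top 0.022 peak 173.0 med 161.0 ang 218.45356829654395
top 0.028 peak 174.0 med 160.0 ang 218.01092495612397
top 0.042 peak 178.0 med 158.0 ang 218.20231020984153
top 0.047 peak 178.0 med 157.0 ang 217.88507480675608
scene13.png
scene 0.022 peak 99.0 med 45.0 ang 173.76343661648605
scene 0.028 peak 132.0 med 27.0 ang 174.5759872850749
scene 0.042 peak 143.0 med 80.0 ang 172.554143116092
scene 0.047 peak 147.0 med 94.0 ang 173.46162003461532
```

```bash

python3 -m pendant '[[[-2.5,-1.2,0,0,0,0,5],[-2.5,-1.2,0,0,0,0,5],[-2,-0.9,0,0,0,0,5],[0,0,0,0,0,0,5],[0,0,0,0,0,0,5]]]'
python3 d.py .6155 .1587 .235 162
python3 - <<'E'
from h import *
for c in('top','scene'): save(bot.camera(c),c+'14.png')
E
python3 ang.py top14.png scene14.png
```

```text
time: 47.25
ee_pos: [0.603, 0.1732, 0.2428]
tcp_rot: [179.9, -0.1, 162.6]
wrist_force: [-0.7, 1.3, -0.1]
opening: 0.019
pos [0.603  0.1732 0.2428] t 47.25 op 0.019 F [-0.7  1.3 -0.1] DELTA cm [-1.63 -1.01  0.77] rad [ 0.002 -0.002  0.01 ]
top14.png
top 0.022 peak 148.0 med 41.0 ang 173.96742394341132
top 0.028 peak 138.0 med 49.0 ang 173.99343715414057
top 0.042 peak 172.0 med 135.0 ang 172.24517308009462
top 0.047 peak 177.0 med 135.0 ang 173.1682898524679
scene14.png
scene 0.022 peak 173.0 med 78.0 ang 173.8069851012742
scene 0.028 peak 228.0 med 51.0 ang 174.5092508063243
scene 0.042 peak 240.0 med 127.0 ang 172.2933615300957
scene 0.047 peak 242.0 med 166.0 ang 173.0621190235831
```

The trimmer is within about 1° of its mark in both cameras. Next I'll hang the tool.

```bash

python3 -m pendant '[[[-1.6,-1,0,0.002,-0.002,0.01,5],[0,0,0,0,0,0,5],[0,0,0,0,0,0,5],[0,0,0,0,0,0,5]]]'
python3 d.py .6156 .1587 .21 162
python3 -m pendant '[[[0,0,0,0,0,0,5]]]' >/dev/null
python3 d.py .6156 .1587 .21 162
```

```text
time: 47.68
ee_pos: [0.6122, 0.1634, 0.2436]
tcp_rot: [179.9, -0.0, 162.4]
wrist_force: [-0.3, 0.2, -0.8]
opening: 0.0192
pos [0.6122 0.1634 0.2436] t 47.6833 op 0.0192 F [-0.3  0.2 -0.8] DELTA cm [-0.47 -0.35  3.36] rad [ 0.001 -0.     0.006]
pos [0.6116 0.1643 0.2438] t 47.7667 op 0.0193 F [-0.3 -0.4 -0.1] DELTA cm [-0.55 -0.41  3.38] rad [ 0.001 -0.     0.007]
```

```bash

python3 -m pendant '[[[-0.55,-0.41,0,0,0,0.007,5],[-0.1,-0.1,0,0,0,0,5],[0,0,0,0,0,0,5],[0,0,0,0,0,0,5]]]'
python3 d.py .6156 .1587 .21 162
python3 -m pendant '[[[0,0,1,0,0,0,5],[0,0,1,0,0,0,5],[0,0,0,0,0,0,5],[0,0,0,0,0,0,5]]]'
python3 d.py .6156 .1587 .1235 162
```

```text
time: 48.1
ee_pos: [0.6157, 0.1583, 0.2444]
tcp_rot: [179.9, 0.0, 162.1]
wrist_force: [0.0, -0.6, 0.2]
opening: 0.0195
pos [0.6157 0.1583 0.2444] t 48.1 op 0.0195 F [ 0.  -0.6  0.2] DELTA cm [0.03 0.03 3.44] rad [0.002 0.    0.001]
time: 48.43
ee_pos: [0.6158, 0.1581, 0.2237]
tcp_rot: [179.9, 0.0, 162.1]
wrist_force: [-0.2, 0.1, 0.2]
opening: 0.0193
pos [0.6158 0.1581 0.2237] t 48.4333 op 0.0193 F [-0.2  0.1  0.2] DELTA cm [ 0.05  0.03 10.02] rad [0.002 0.001 0.001]
```

```bash

python3 -m pendant '[[[0.04,0.03,1.2,0.002,0,0,5],[0,0,1.4,0,0,0,5],[0,0,1.4,0,0,0,5],[0,0,0,0,0,0,5]]]'
python3 d.py .6156 .1587 .1235 162
python3 -m pendant '[[[0,0.03,1.4,0,0,0,5],[0,0,1.4,0,0,0,5],[0,0,1,0,0,0,5],[0,0,0,0,0,0,5]]]'
python3 d.py .6156 .1587 .1235 162
```

```text
time: 48.77
ee_pos: [0.6159, 0.1586, 0.184]
tcp_rot: [179.9, 0.1, 162.0]
wrist_force: [-0.0, -0.9, -2.0]
opening: 0.0192
pos [0.6159 0.1586 0.184 ] t 48.7667 op 0.0192 F [-0.  -0.9 -2. ] DELTA cm [ 0.04 -0.01  6.05] rad [0.001 0.002 0.001]
time: 49.1
ee_pos: [0.6166, 0.1591, 0.1478]
tcp_rot: [179.9, 0.3, 162.0]
wrist_force: [-0.1, -1.1, -0.2]
opening: 0.0197
pos [0.6166 0.1591 0.1478] t 49.1 op 0.0197 F [-0.1 -1.1 -0.2] DELTA cm [ 0.09 -0.07  2.43] rad [0.002 0.004 0.001]
```

```bash

python3 -m pendant '[[[0.08,-0.05,1,0.002,0.004,0,5],[0,0,0.8,0,0,0,5],[0,0,0.3,0,0,0,5],[0,0,0,0,0,0,5]]]'
python3 d.py .6156 .1587 .1225 162
python3 -m pendant '[[[0,0,0.2,0,0,0,5],[0,0,0.1,0,0,0,5],[0,0,0,0,0,0,5]]]'
python3 d.py .6156 .1587 .1225 162
```

```text
time: 49.43
ee_pos: [0.6164, 0.159, 0.1273]
tcp_rot: [179.9, 0.1, 162.0]
wrist_force: [-0.2, -0.2, -0.4]
opening: 0.0194
pos [0.6164 0.159  0.1273] t 49.4333 op 0.0194 F [-0.2 -0.2 -0.4] DELTA cm [ 0.06 -0.05  0.48] rad [0.001 0.002 0.001]
time: 49.68
ee_pos: [0.6166, 0.1591, 0.1248]
tcp_rot: [179.9, 0.1, 162.0]
wrist_force: [-0.0, -0.1, -0.1]
opening: 0.0192
pos [0.6166 0.1591 0.1248] t 49.6833 op 0.0192 F [-0.  -0.1 -0.1] DELTA cm [ 0.08 -0.07  0.23] rad [0.002 0.002 0.001]
```

```bash

python3 -m pendant '[[[0.05,-0.04,0.2,0,0,0,5],[0,0,0.1,0,0,0,5],[0,0,0.05,0,0,0,5],[0,0,0,0,0,0,5]]]'
python3 d.py .6156 .1587 .1225 162
```

```text
time: 50.02
ee_pos: [0.6164, 0.159, 0.1224]
tcp_rot: [179.8, 0.2, 162.0]
wrist_force: [-0.1, 0.5, -0.9]
opening: 0.0197
pos [0.6164 0.159  0.1224] t 50.0167 op 0.0197 F [-0.1  0.5 -0.9] DELTA cm [ 0.07 -0.05 -0.01] rad [0.003 0.004 0.001]
```

```bash

python3 -m pendant '[[[0,0,0.12,0.003,0.004,0,5],[0,0,0,0,0,0,5]]]'
python3 -m pendant '[[[0,0,0,0,0,0,35],[0,0,0,0,0,0,50],[0,0,0,0,0,0,70],[0,0,0,0,0,0,100],[0,0,0,0,0,0,100]]]' 20
python3 -m pendant '[[[0,0,0,0,0,0,100],[0,0,-1.5,0,0,0,100],[0,0,-2,0,0,0,100],[0,0,-3,0,0,0,100],[0,0,-3,0,0,0,100]]]'
python3 -m pendant '[[[0,0,-3,0,0,0,100],[2,0,-2,0,0,0,100],[3.5,0,0,0,0,0,100],[3.5,0,0,0,0,0,100],[3.5,0,0,0,0,0,100]]]'
python3 -m pendant '[[[3.5,0,0,0,0,0,100],[2,0,0,0,0,0,100],[0,0,0,0,0,0,100],[0,0,0,0,0,0,100]]]'
python3 - <<'E'
from h import *
a=bot.camera('top');b=bot.camera('scene');save(a,'top15.png');save(b,'scene15.png')
save(np.vstack([cv2.resize(b[130:310,60:430],(780,379),interpolation=cv2.INTER_CUBIC),cv2.resize(a[140:240,120:400],(780,220))[:, :]]),'z15.png')
E
python3 ang.py top15.png scene15.png; python3 d.py .6 .16 .2 162
```

```text
time: 50.18
ee_pos: [0.6167, 0.159, 0.1225]
tcp_rot: [180.0, 0.1, 162.0]
wrist_force: [0.5, -0.4, -1.7]
opening: 0.0196
time: 50.6
ee_pos: [0.6168, 0.1591, 0.1221]
tcp_rot: [180.0, 0.1, 162.0]
wrist_force: [-0.3, 0.8, 0.3]
opening: 0.077
time: 51.02
ee_pos: [0.6138, 0.1583, 0.2115]
tcp_rot: [-179.6, -0.6, 162.0]
wrist_force: [0.8, 0.2, 0.8]
opening: 0.0853
time: 51.43
ee_pos: [0.4979, 0.1964, 0.2688]
tcp_rot: [-179.8, -0.2, 161.7]
wrist_force: [-1.1, 0.3, 1.2]
opening: 0.0851
time: 51.77
ee_pos: [0.4382, 0.2155, 0.2715]
tcp_rot: [180.0, -0.1, 161.9]
wrist_force: [1.2, -0.8, -1.1]
opening: 0.0854
top15.png
top 0.022 peak 173.0 med 164.0 ang 153.2000566786259
top 0.028 peak 180.0 med 166.0 ang 148.06165302756483
top 0.042 peak 187.0 med 169.0 ang 148.3119478544209
top 0.047 peak 188.0 med 172.0 ang 148.97858551841014
scene15.png
scene 0.022 peak 163.0 med 74.0 ang 173.91019331976503
scene 0.028 peak 219.0 med 47.0 ang 174.5544249542099
scene 0.042 peak 194.0 med 90.0 ang 172.0663642526268
scene 0.047 peak 160.0 med 91.0 ang 150.6783881793322
pos [0.4391 0.2152 0.2712] t 51.8667 op 0.0854 F [ 0.2 -0.2 -0.3] DELTA cm [-17.03  -0.23   7.08] rad [-0.    -0.002 -0.002]
```

View pics/z15.png

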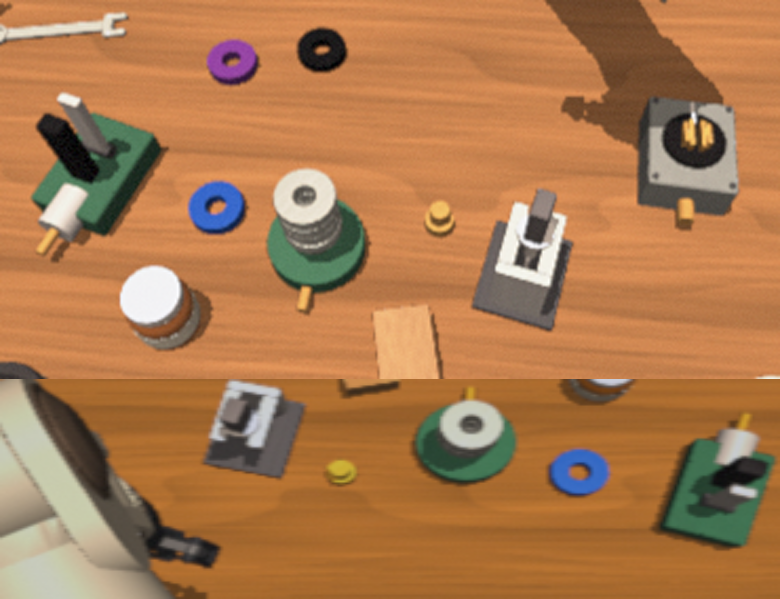

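The stack is flat at (305,195), the tool hangs upright in the fork at (540,215), and the line meets the mark at (693,115). The trigger is upright and the bystanders haven't moved, so I'm handing in.

```bash
python3 -c "
from workcell import bot
print(bot.job_done())"
```

```text
the job is handed in; nothing more can be done
None
```

I handed the job in at about 52 s of the 210 s allowed, with every step done in the order asked.

- **Ring weights:** all four are stacked flat over the tester's shaft.
- **Pump trigger:** I squeezed it against the grip by pinching the two together and held it for over half a second. The opening read 35 to 37 mm against the 36 mm expected at the stop, and the picture did not change when I gripped harder. It sprang back upright afterwards.
- **Trimmer screw:** I turned it until the white line met the mark. The two cameras put the line at about 174.0° and 174.5° and the mark at about 173°, so roughly 1° is left.
- **Tuning tool:** it hangs upright in its fork again.

The last picture shows the stack flat, the trigger upright and the tool hanging. The jar, carton and fitting stand where they were, and the look-alike rings are untouched.

- **Disagreement:** before the turn the scene camera read the line about 3° lower than the top camera. They agreed to within 1° once the screw was at the mark.
- **Last trimmer check:** the arm blocked the top camera, so the final reading came from the scene camera alone. The top camera's 174.0° was taken after the tool left the screw, before I hung it up.
- **Wrist limit:** the last joint reached its range limit on the way to the tool, so I turned the wrist half a turn the other way. The joint stopped at the limit and did not pass it.

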